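# Reset the tea station: sort cups, tins and the gaiwan lid

### The arm

A 6-joint arm with a two-finger parallel gripper is mounted at the origin on the work surface. World frame = base frame: x ahead of the robot, y to its left, z up, the work surface at z = 0. Lengths are in mm, angles in rad, forces in N, time in s.
With the tool pointing down it reaches from about 350 to 875 mm from the base axis. Payload 4.2 kg.
Tool frame: the origin (TCP) lies midway between the tips of the shut fingers; the grasp point (between the pads) lies env.tcp_to_grasp behind it (env.tcp_to_grasp is the distance from the TCP to the grasp point, in mm); x points along the fingers, y is the direction in which the jaws open and shut, and the axes are right-handed (so a half turn about x gives the same grasp; the last joint's range is limited). The gripper opens to 85 mm and grips with 20 to 120 N. Pads are 22 mm wide; open, the fingers measure 114 mm over their backs; the gripper's body (76 mm by 85 mm) begins 54 mm behind the grasp point. The pads swing forward as they close: fully open they stand 13 mm farther back than shut.
Start: joints at [1.422, 0.385, 0.008, 0, -1.194, -0.259], TCP at [247.836, 573.739, 231.312] pointing down, gripper open.
Joint ranges: [-3.14, 3.14], [-1.21, 2.06], [-1.07, 1.41], [-3.16, 2.05], [-2.99, -0.16], [-3.1, 3.1]. Speed limits (rad/s): [2.79, 2.79, 3.14, 3.14, 3.14, 3.14].

### API

Orientations are given as a unit quaternion [x, y, z, w].
In Python, from cell import read_state, optics, env gives the robot as it stands.
- The arm moves only by the tool play_rows, never from a script. Its argument "commands" is one flat list of numbers, 7 for each row, row after row: the shift along the world's x, y, z scaled (see below), then the turn, a rotation vector about the world's x, y, z scaled (see below), then the opening, from 0 (shut) to 1 (fully open). In form: [dx, dy, dz, ax, ay, az, gripper, dx, dy, dz, ax, ay, az, gripper, ...]. A call has 1 to 20 rows; each row is the pose to reach, as a shift and turn from the pose commanded when the call began, turning the shorter way round; what a row does not reach only later rows make up. The controller multiplies each number of a shift by 10 cm and each number of a turn by pi rad. A row lasts 1/8 s, in which the tool goes at most 62.5 mm and 10.7 degrees, less where a joint would pass 70% of its speed; a pose out of reach is approached as far as the arm can. A call with a number of a shift or a turn outside -1 to 1 is refused whole. A call with a gripper value outside its range is refused whole. The fingers move at their own pace and stop on an object; "grip_force" is the grip in N (left out, the last holds). Time passes only in rows, so rows that repeat a pose let the fingers close. It gives the time, the measured TCP pose, the force and the opening at its end, in the units of the state.
- read_state(): the state, without advancing time (a new reading comes with each control period).
- optics.camera(name): name is "scene" or "top" or "wrist"; returns the picture (480x640x3 uint8, blue, green, red); there is no depth.
- optics.get_calibration(name): a dict with "fx", "fy", "cx", "cy" (pixels), "distortion" ([k1, k2, p1, p2, k3] as OpenCV has them; the pictures are not rectified), "eye" and "rotation" of the camera in the world; the wrist camera has in their place "tool_from_camera" (4x4, takes a point from camera to tool coordinates, whose origin is the TCP and whose axes are the tool frame's). Camera axes: x right, y down, z forward; pixel columns grow to the right and rows downward; lengths in mm; the calibration is good to about 2 mm. A picture is of the moment at which its call begins: read the wrist's pose just before it. get_calibration takes no time and is no camera call.
- env.close_job(): hands the job in, once; it reports no verdict.
The state is a dict: "clock": time; "joint_positions": joint angles; "qvel": joint speeds; "joint_torque": joint torques, N m; "position": TCP position; "tool_rot": TCP orientation; "force": force on the tool from outside, world axes, zero at the start; "torque": the same for the moment, N m; "finger_gap": finger opening in mm.
Only numpy, scipy, OpenCV 4.12 (cv2) and the standard library are available. Lean on these libraries where they do the work, as an engineer would, in place of code of your own. Each camera call takes 0.05 s, during which the arm holds its last target.

### The job

Tidy the tea station: stand both small tasting cups upright on the floor of the low wooden tray, stand the two small aluminium tea tins upright in the steel box, one in each bay, and lay the gaiwan lid flat, knob up, in the middle of the round silicone lid rest. Set everything down gently without dropping it, and leave the gaiwan bowl and the glass pitcher where they are.

Things in the scene. Friction and masses are not known exactly. Their poses are not given: they have to be found in the camera images.
- cup_a: One of two identical cups: small handleless white porcelain tasting cup, open at the top, loose, standing upright. 50 mm high; 54 mm across the rim, 52 mm across at 16 mm height, tapering below that to a 42 mm foot. Wall 4 mm. About 90 g. Origin at the centre of its underside, z up through the mouth; round, so its yaw does not matter.
- cup_b: The other of two identical cups: small handleless white porcelain tasting cup, open at the top, loose, standing upright. 50 mm high; 54 mm across the rim, 52 mm across at 16 mm height, tapering below that to a 42 mm foot. Wall 4 mm. About 90 g. Origin at the centre of its underside, z up through the mouth; round, so its yaw does not matter.
- tin_a: One of two identical tins: small closed round aluminium tea tin with a slip lid (lid and body stay together), loose, standing upright. 48 mm across, 65 mm high, straight sides. About 80 g. Origin at the centre of its underside, z up; round, so its yaw does not matter. (The much larger aluminium caddy, 90 mm across, at the side of the counter is not part of the job.)
- tin_b: The other of two identical tins: small closed round aluminium tea tin with a slip lid (lid and body stay together), loose, standing upright. 48 mm across, 65 mm high, straight sides. About 80 g. Origin at the centre of its underside, z up; round, so its yaw does not matter. (The much larger aluminium caddy, 90 mm across, at the side of the counter is not part of the job.)
- gaiwan_lid: lid of the gaiwan: a white porcelain disc 80 mm across with a low domed top, loose, lying with its knob upward. In the middle stands a round knob 20 mm across, from 11 mm to 30 mm above the underside, to be pinched from above; the dome below the knob is 10 to 11 mm high, sloping to a 4 mm edge. About 90 g. Origin at the centre of its underside, z up; round, so its yaw does not matter.
- lid_rest: hard grey silicone lid rest: a round shallow dish fixed to the counter, 112 mm across outside, 98 mm clear inside at its floor; floor 4 mm and rim 8 mm above the counter. Origin at the centre of its underside (counter level), z up.
- cup_tray: low wooden cup tray fixed to the counter, 100 mm (its x) by 170 mm (its y), one undivided bay with thin dark grooves across its floor; rim walls 6 mm thick and 13 mm high, floor 6 mm above the counter; 88 by 158 mm clear inside, room for two cups side by side along its y. Origin at the centre of its underside, z up.
- tin_box: steel tin box fixed to the counter, open on top, 100 mm (its x) by 170 mm (its y), walls 5 mm thick and 22 mm high, floor 6 mm above the counter; a cross wall 5 mm thick at the middle of its y makes two bays, each 90 mm by 77 mm clear, with centres at y = +41 mm and -41 mm. Origin at the centre of its underside, z up.
- gaiwan_bowl: bystander: the gaiwan's bowl, white porcelain, open, loose, 88 mm across the rim and 52 mm high, larger than the cups, flaring from a 48 mm foot; it stands among the things to be sorted. To be left alone. Origin at the centre of its underside, z up.
- pitcher: bystander: glass pitcher, loose, 80 mm across and 110 mm high (steel spout to 120 mm), loop handle on its -y side reaching 73 mm from its axis. To be left alone. Origin at the centre of its underside, z up.
Not all that is in view belongs to the job. What is shaped like the tin_b but yellow is not meant.

How it is judged (in metres and radians):
At the end, for the whole second after the job is handed in: Both cups stand upright on the floor of the wooden tray; the tins stand upright on the floor of the steel box, one in each bay; the gaiwan lid lies flat, knob up, in the lid rest within 12 mm of its centre. Tilts under 0.08 rad, heights within 3 mm, all released and at rest (x of cup_a in the frame of cup_tray between -0.026 and 0.026 m and y of cup_a in the frame of cup_tray between -0.06 and 0.06 m and z of cup_a in the frame of cup_tray between 0.003 and 0.009 m and angle between each of cup_a, cup_b, tin_a, tin_b, gaiwan_lid's own z axis and vertical below 0.08 rad and linear speed of each of cup_a, cup_b, tin_a, tin_b, gaiwan_lid below 0.01 m/s and angular speed of each of cup_a, cup_b, tin_a, tin_b, gaiwan_lid below 0.1 rad/s and x of cup_b in the frame of cup_tray between -0.026 and 0.026 m and y of cup_b in the frame of cup_tray between -0.06 and 0.06 m and z of cup_b in the frame of cup_tray between 0.003 and 0.009 m and x of tin_a in the frame of tin_box between -0.024 and 0.024 m and z of tin_a in the frame of tin_box between 0.003 and 0.009 m and x of tin_b in the frame of tin_box between -0.024 and 0.024 m and z of tin_b in the frame of tin_box between 0.003 and 0.009 m and ((y of tin_a in the frame of tin_box between 0.02 and 0.065 m and y of tin_b in the frame of tin_box between -0.065 and -0.02 m) or (y of tin_b in the frame of tin_box between 0.02 and 0.065 m and y of tin_a in the frame of tin_box between -0.065 and -0.02 m)) and horizontal distance between gaiwan_lid and lid_rest below 0.012 m and z of gaiwan_lid in the frame of lid_rest between 0.001 and 0.007 m); the robot touches nothing.
It fails at once if the gaiwan bowl or the pitcher was shifted by more than 20 mm or tipped (distance of any of gaiwan_bowl, pitcher from where it was at the start of the episode above 0.02 m or angle between any of gaiwan_bowl, pitcher's own z axis and vertical above 0.35 rad).
It fails at once if a cup, a tin or the lid was dropped or thrown: moving faster than 0.6 m/s (a fall of about 20 mm) while not held ((contact force between the fingers and cup_a below 0.05 N and linear speed of cup_a above 0.6 m/s) or (contact force between the fingers and cup_b below 0.05 N and linear speed of cup_b above 0.6 m/s) or (contact force between the fingers and tin_a below 0.05 N and linear speed of tin_a above 0.6 m/s) or (contact force between the fingers and tin_b below 0.05 N and linear speed of tin_b above 0.6 m/s) or (contact force between the fingers and gaiwan_lid below 0.05 N and linear speed of gaiwan_lid above 0.6 m/s)).
It also fails if it takes over 128 s, if anything falls off the work surface, if the arm or the gripper's body presses on something with over 40 N, if the wrist force passes 120 N, or if a joint passes its speed limit or range.

## Working session

There is one attempt and no reset: what is moved stays moved. The work goes in short steps, Python scripts to look and compute and a tool call to move; the robot and the scene stay as the last step left them, time stands still between calls to the robot, and variables do not carry over. Pictures are saved under pics/ and viewed, and the job is handed in when it is done.

Besides the shell and the picture viewer there is one more tool, called after "Request:" in YAML: its name, and indented under it one key for each argument. play_rows: Moves the arm, as the interface text tells. Shifts and turns lie within -1 to 1; 1 stands for 10 cm of shift or pi rad of turn. Its arguments: {"type":"object","properties":{"commands":{"type":"array","items":{"type":"number"}},"grip_force":{"type":"number"}},"required":["commands"]}

```bash
ls; mkdir -p pics
python3 - <<'E'
from cell import read_state, optics, env
import cv2
s=read_state();print(s, env.tcp_to_grasp)
for n in("scene","top","wrist"):
    cv2.imwrite(f"pics/{n}0.png",optics.camera(n)); print(n,optics.get_calibration(n))
E
```

```text
pics
{'clock': 0.0, 'joint_positions': array([ 1.42158946e+00,  3.85538206e-01,  6.63719983e-03, -4.85102405e-04,
       -1.19400652e+00, -2.58640091e-01]), 'qvel': array([-0.00038496,  0.00038911,  0.00080729,  0.00069681, -0.0022102 ,
       -0.00085541]), 'joint_torque': array([ 1.54796377e-03, -3.92292488e+01,  1.88398272e+01,  4.18598548e+00,
       -4.54592344e-03, -7.16492679e-06]), 'position': array([247.62814443, 573.21836817, 230.23917734]), 'tool_rot': array([-0.69232365,  0.14401426,  0.69256035,  0.14250622]), 'force': array([-0.51068362, -0.43844191, -0.15982459]), 'torque': array([-0.00405273,  0.05904894, -0.0219066 ]), 'finger_gap': 85.43611297637868} 18.700000000000003
scene {'fx': 564.351862810179, 'fy': 564.351862810179, 'cx': 317.5330877246423, 'cy': 243.09941344302052, 'distortion': array([-0.0798781,  0.       ,  0.       ,  0.       ,  0.       ]), 'eye': array([1054.86491192,  745.68990916,  690.32667087]), 'rotation': array([ 0.27080743,  0.84210168, -0.44253679, -0.14727283])}
top {'fx': 520.2095203084573, 'fy': 520.2095203084573, 'cx': 315.0886883851716, 'cy': 235.92934794256672, 'distortion': array([-0.10417204,  0.        ,  0.        ,  0.        ,  0.        ]), 'eye': array([ 375.84718382,   -6.68678644, 1242.64785746]), 'rotation': array([ 0.70738372, -0.70509961,  0.03929789, -0.02997487])}
wrist {'fx': 367.7891029099689, 'fy': 367.7891029099689, 'cx': 319.2774292664186, 'cy': 240.23982481842924, 'distortion': array([-0.05672855,  0.        ,  0.        ,  0.        ,  0.        ]), 'tool_from_camera': array([[-5.41438972e-04, -2.71072384e-01,  9.62558813e-01,
        -1.42593242e+02],
       [ 9.99999811e-01,  1.32961911e-04,  5.99943779e-04,
        -4.09649249e-01],
       [-2.90611850e-04,  9.62558957e-01,  2.71072261e-01,
        -6.83729792e+01],
       [ 0.00000000e+00,  0.00000000e+00,  0.00000000e+00,
         1.00000000e+00]])}
```

View pics/scene0.png

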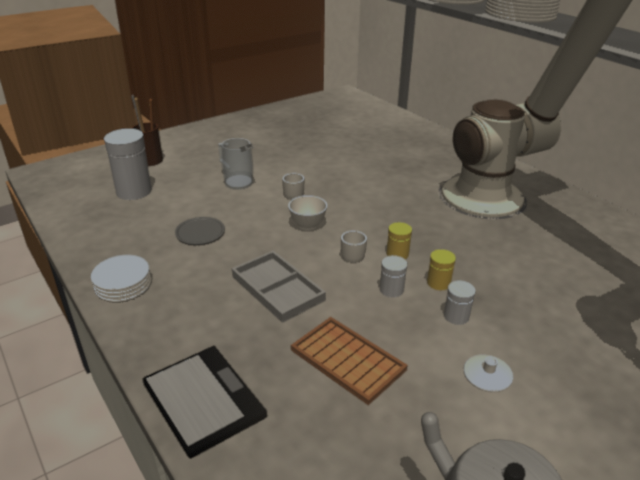

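View pics/top0.png

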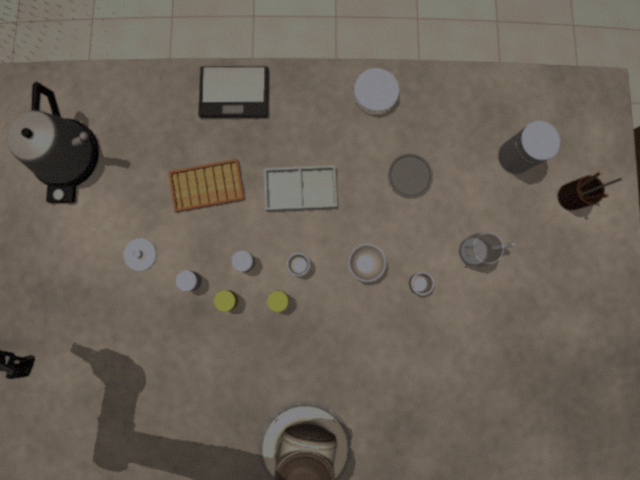

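View pics/wrist0.png

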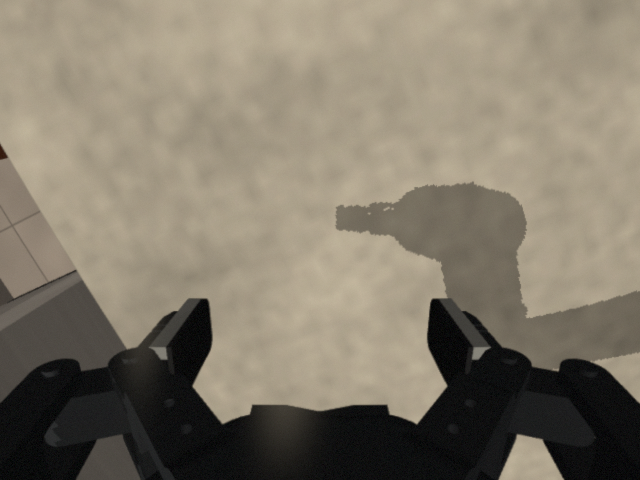

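The top view shows the lid at (140,254), the tins at (188,281) and (243,262), the yellow decoys at (225,301) and (278,301), and the cups at (299,265) and (421,284). The bowl is at (367,264), the pitcher at (480,250), the tray at (206,186), the box at (300,188) and the lid rest at (410,176). The wrist camera sees only bare counter.

```bash
cat > h.py <<'E'
import numpy as np, cv2
from scipy.spatial.transform import Rotation as R
from cell import read_state, optics, env
def K(c): return np.array([[c['fx'],0,c['cx']],[0,c['fy'],c['cy']],[0,0,1]])
def ext(name,s=None):
    c=optics.get_calibration(name)
    if name=='wrist':
        s=s or read_state(); T=np.eye(4);T[:3,:3]=R.from_quat(s['tool_rot']).as_matrix();T[:3,3]=s['position']
        M=T@c['tool_from_camera']; return c,M[:3,:3],M[:3,3]
    return c,R.from_quat(c['rotation']).as_matrix(),np.array(c['eye'])
def ray(name,px,s=None):
    c,Rm,e=ext(name,s)
    u=cv2.undistortPoints(np.array(px,float).reshape(-1,1,2),K(c),c['distortion']).reshape(-1,2)
    d=np.c_[u,np.ones(len(u))]@Rm.T
    return e,d/np.linalg.norm(d,axis=1)[:,None]
def plane(name,px,z,s=None):
    e,d=ray(name,px,s); return e+d*((z-e[2])/d[:,2])[:,None]
def proj(name,P,s=None):
    c,Rm,e=ext(name,s)
    return cv2.projectPoints(np.array(P,float).reshape(-1,3),cv2.Rodrigues(Rm.T)[0],-Rm.T@e,K(c),c['distortion'])[0].reshape(-1,2)
def tri(obs):
    A=np.zeros((3,3));b=np.zeros(3);L=[]
    for n,p,s in obs:
        e,d=ray(n,p,s);d=d[0];M=np.eye(3)-np.outer(d,d);A+=M;b+=M@e;L.append((M,e))
    X=np.linalg.solve(A,b); return X,[np.linalg.norm(M@(X-e)) for M,e in L]
def crop(img,x0,y0,x1,y1,f,name):
    c=cv2.resize(img[y0:y1,x0:x1],None,fx=f,fy=f,interpolation=cv2.INTER_CUBIC)
    c=np.clip(c.astype(float)*1.4,0,255).astype(np.uint8)
    cv2.imwrite(name,c)
E
python3 - <<'E'
from h import *
t=cv2.imread('pics/top0.png');s=cv2.imread('pics/scene0.png')
print(proj('top',[[0,0,0]]),proj('scene',[[0,0,0]]))
crop(t,110,150,310,300,4,'pics/t1.png');crop(t,250,140,450,290,4,'pics/t2.png')
crop(t,110,220,310,320,4,'pics/t3.png')
crop(s,280,160,480,310,4,'pics/s1.png');crop(s,220,230,420,380,4,'pics/s2.png')
for n,p in dict(lid=(140,254),tinA=(188,281),tinB=(243,262),c1=(299,265),c2=(421,284),bowl=(367,264),tray=(206,186),box=(300,188),rest=(410,176),pit=(470,250)).items(): print(n,plane('top',p,0).round(0))
E
```

```text
[[304.77514288 446.99007437]] [[482.01044883 195.79867901]]
lid [[453. 399.   0.]]
tinA [[389. 280.   0.]]
tinB [[435. 149.   0.]]
c1 [[428.  15.   0.]]
c2 [[ 383. -277.    0.]]
bowl [[ 431. -147.    0.]]
tray [[619. 243.   0.]]
box [[615.  14.   0.]]
rest [[ 646. -255.    0.]]
pit [[ 465. -399.    0.]]
```

View pics/t1.png

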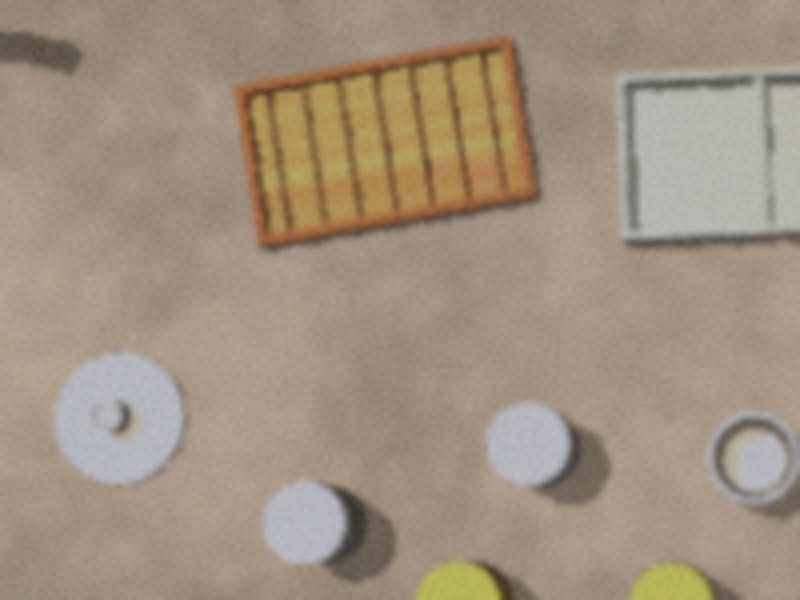

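View pics/t2.png

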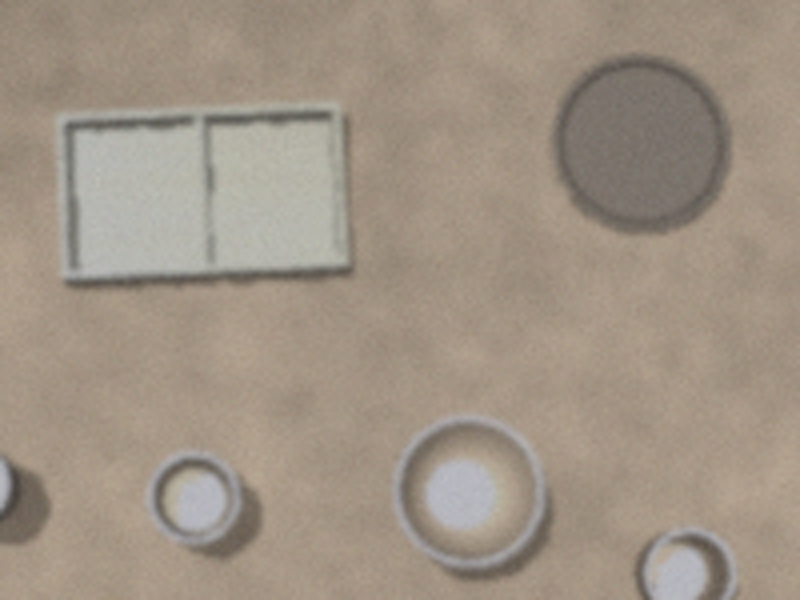

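View pics/s1.png

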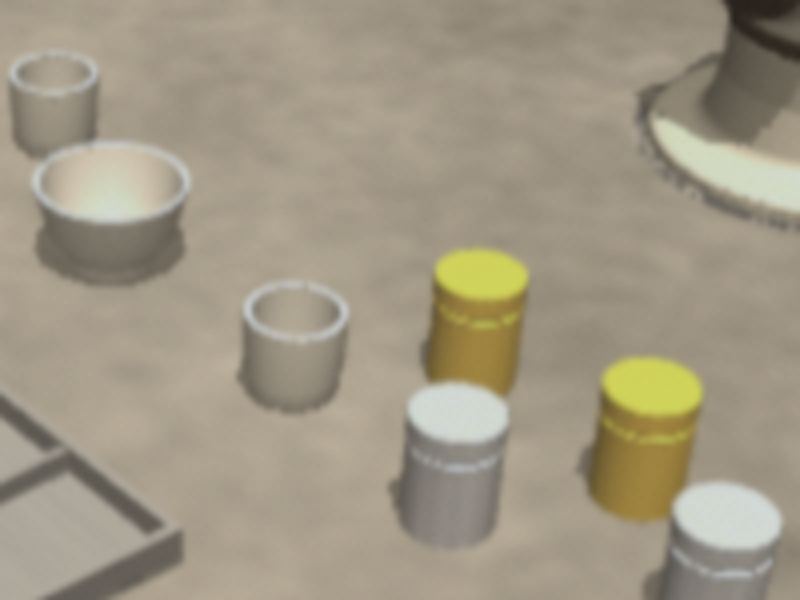

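View pics/s2.png

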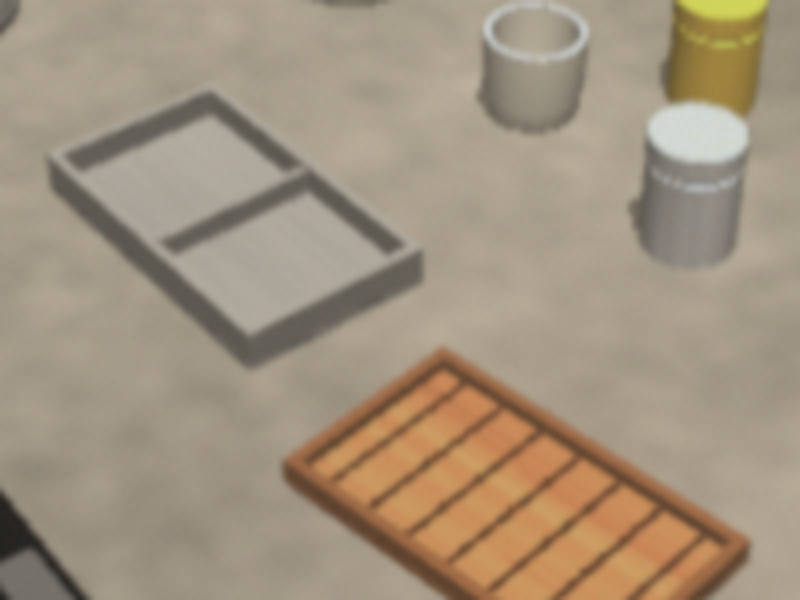

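Run:
```python
from h import *
t=cv2.imread('pics/top0.png').astype(int);s=cv2.imread('pics/scene0.png').astype(int)
t=cv2.GaussianBlur(cv2.imread('pics/top0.png'),(3,3),0).astype(int)
m=((t[...,0]-t[...,2])>2).astype(np.uint8)*255
cs,_=cv2.findContours(m,cv2.RETR_EXTERNAL,cv2.CHAIN_APPROX_NONE)
print('top bluish')
for c in cs:
    if cv2.contourArea(c)>200 and len(c)>5:
        e=cv2.fitEllipse(c);print(np.round(e[0],1),np.round(e[1],1),cv2.contourArea(c))
s=cv2.GaussianBlur(cv2.imread('pics/scene0.png'),(3,3),0).astype(int)
cv2.imwrite('pics/mtop.png',m)
print('scene bright')
m=((s.min(2)>150)).astype(np.uint8)*255
cs,_=cv2.findContours(m,cv2.RETR_EXTERNAL,cv2.CHAIN_APPROX_NONE)
for c in cs:
    if cv2.contourArea(c)>40 and len(c)>5:
        e=cv2.fitEllipse(c);print(np.round(e[0],1),np.round(e[1],1),cv2.contourArea(c))
s=cv2.imread('pics/scene0.png')
crop(s,430,260,530,410,4,'pics/s3.png')
crop(s,150,190,250,260,6,'pics/s4.png')
```

```text
top bluish
[185.9 280.4] [17.7 18.2] 250.5
[242.  260.6] [17.5 18.2] 248.0
[139.3 254.1] [28.6 30.1] 674.5
[540.  140.2] [34.6 37.5] 1018.5
[376.2  89.1] [39.1 41.8] 1282.0
scene bright
[119.3 271.7] [27.7 53.8] 1170.0
```

View pics/s3.png

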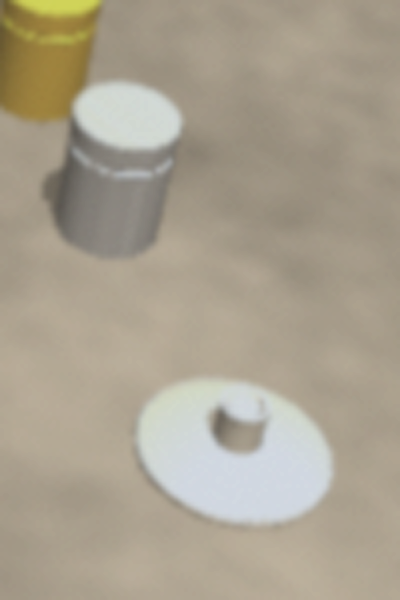

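View pics/s4.png

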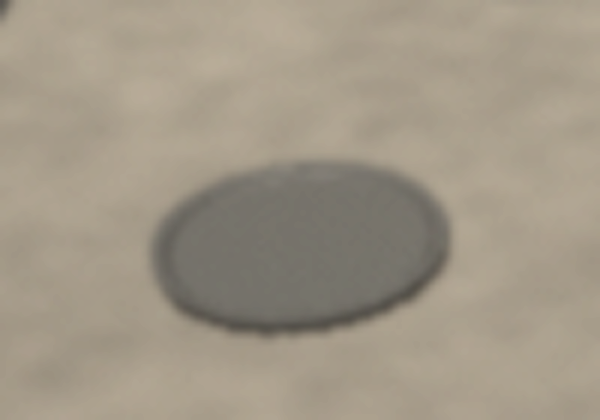

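View pics/mtop.png

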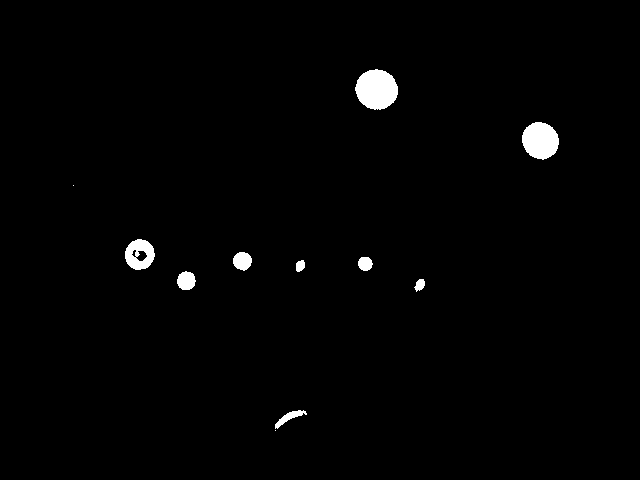

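Run:
```python
from h import *
f=lambda o,p,k=4:((p[0]+.5)/k-.5+o[0],(p[1]+.5)/k-.5+o[1])
t1=lambda *p:f((110,150),p);t2=lambda *p:f((250,140),p)
s1=lambda *p:f((280,160),p);s2=lambda *p:f((220,230),p);s3=lambda *p:f((430,260),p);s4=lambda *p:f((150,190),p,6)
D=dict(tin1=(t1(306,523),s3(127,115)),tin2=(t1(530,444),s1(457,413)),cup1=(t2(195,499),s1(296,312)),cup2=(t2(688,576),s1(54,74)),
bowl=(t2(471,492),s1(112,183)),knob=(t1(109,415),s3(244,400)),liddisc=(t1(120,418),s3(235,450)),rest=(t2(642,144),s4(301,244)),
box_a=(t2(58,115),s2(250,343)),box_b=(t2(344,104),s2(50,158)),box_c=(t2(352,270),s2(210,92)),box_d=(t2(64,282),s2(423,258)),
tray_a=(t1(510,38),s2(287,465)),tray_b=(t1(538,196),s2(443,349)),tray_c=(t1(262,247),s2(748,545)))
for n,(a,b) in D.items():
    X,r=tri([('top',a,None),('scene',b,None)]);print(n,X.round(1),np.round(r,1))
for n,h,p in (('tin1',65,t1(306,523)),('tin2',65,t1(530,444)),('cup1',50,t2(195,499)),('cup2',50,t2(688,576)),('bowl',52,t2(471,492)),('knob',30,t1(109,415)),('rest',8,t2(642,144)),('y1',65,(225,301)),('y2',65,(278,301))): print(n,plane('top',p,h).round(1)[0])
bx=np.array([plane('top',t2(*p),22)[0] for p in((58,115),(344,104),(352,270),(64,282))]);print(bx.round(1),bx.mean(0))
tr=np.array([plane('top',t1(*p),13)[0] for p in((237,88),(510,38),(538,196),(262,247))]);print(tr.round(1),tr.mean(0))
```

```text
tin1 [389.3 270.1  64.1] [0.1 0.1]
tin2 [435.  143.1  63.5] [0.2 0.2]
cup1 [427.9  15.6  47.9] [0.4 0.4]
cup2 [ 384.9 -269.    48.5] [1.4 1.4]
bowl [ 432.1 -142.8   49.2] [0.1 0.1]
knob [452.  397.2  29.8] [0.4 0.4]
liddisc [452.  399.4   2.5] [0.2 0.2]
rest [ 646.8 -254.6    4.1] [0.5 0.5]
box_a [658.8 100.3  16.9] [0.3 0.3]
box_b [665.8 -71.2  17.4] [0.7 0.7]
box_c [567.  -77.1  13.3] [1. 1.]
box_d [558.3  95.1  14.3] [0.3 0.3]
tray_a [683.4 166.8   9.2] [0.1 0.1]
tray_b [586.3 147.6  10.4] [0.1 0.1]
tray_c [555.4 313.9   8.5] [0.2 0.2]
tin1 [389.4 269.8  65. ]
tin2 [434.8 143.1  65. ]
cup1 [427.5  15.9  50. ]
cup2 [ 383.8 -267.8   50. ]
bowl [ 431.9 -142.4   52. ]
knob [452.2 396.9  30. ]
rest [ 645.5 -253.5    8. ]
y1 [343.6 180.5  65. ]
y2 [344.2  61.   65. ]
[[657.8  99.7  22. ]
 [665.4 -71.4  22. ]
 [564.8 -76.   22. ]
 [556.9  94.7  22. ]] [611.20393578  11.75654607  22.        ]
[[651.8 331.5  13. ]
 [682.6 166.2  13. ]
 [585.8 147.4  13. ]
 [554.6 312.9  13. ]] [618.69758291 239.47125984  13.        ]
```

```bash
cat > st.py <<'E'
from h import *
s=read_state();M=R.from_quat(s['tool_rot']).as_matrix()
print('t',round(s['clock'],2),'pos',s['position'].round(1),'x',M[:,0].round(3),'y',M[:,1].round(3),'q',s['joint_positions'].round(2),'F',s['force'].round(1),'gap',round(s['finger_gap'],1))
print('yaw of jaw deg',np.degrees(np.arctan2(M[1,1],M[0,1])))
E
python3 st.py
```

```text
t 0.15 pos [247.7 573.4 230.5] x [-0.001 -0.002 -1.   ] y [-0.397 -0.918  0.002] q [ 1.42  0.39  0.01 -0.   -1.19 -0.26] F [ 0.5  0.1 -0.3] gap 85.2
yaw of jaw deg -113.37181807358225
```

Request:
play_rows:
  commands: [0.25, -0.22, 0, 0, 0, -0.05, 1, 0.5, -0.44, 0, 0, 0, -0.1, 1, 0.75, -0.66, 0, 0, 0, -0.15, 1, 1, -0.88, 0, 0, 0, -0.2, 1, 1, -0.88, 0, 0, 0, -0.25, 1, 1, -0.88, 0, 0, 0, -0.3, 1, 1, -0.88, 0, 0, 0, -0.35, 1, 1, -0.88, 0, 0, 0, -0.37, 1, 1, -0.88, 0, 0, 0, -0.37, 1]

```text
clock: 1.27
position: [347.7, 485.5, 231.0]
tool_rot: [0.5, -0.5, -0.5, -0.499]
force: [-0.0, -0.3, -0.3]
finger_gap: 85.3
```

Request:
play_rows:
  commands: [0.3, -0.25, -0.2, 0, 0, 0, 0.7, 0.6, -0.5, -0.4, 0, 0, 0, 0.6, 0.9, -0.75, -0.6, 0, 0, 0, 0.6, 1, -0.88, -0.8, 0, 0, 0, 0.6, 1, -0.88, -0.8, 0, 0, 0, 0.6, 1, -0.88, -0.8, 0, 0, 0, 0.6]

```text
clock: 2.02
position: [448.0, 398.6, 152.2]
tool_rot: [0.5, -0.499, -0.5, -0.5]
force: [0.0, 0.6, 0.5]
finger_gap: 51.3
```

```bash
python3 st.py
python3 - <<'E'
from h import *
s=read_state();im=optics.camera('wrist');cv2.imwrite('pics/w1.png',im)
print(proj('wrist',[[452,397,30],[452,399.4,0]],s))
E
```

```text
t 2.02 pos [448.  398.6 152.2] x [ 0.001  0.001 -1.   ] y [-1.    -0.002 -0.001] q [ 1.    0.41 -0.17  0.   -0.99 -1.  ] F [0.  0.6 0.5] gap 51.3
yaw of jaw deg -179.8982032244369
[[313.77023676 229.84706909]
 [314.35352244 223.75118498]]
```

View pics/w1.png

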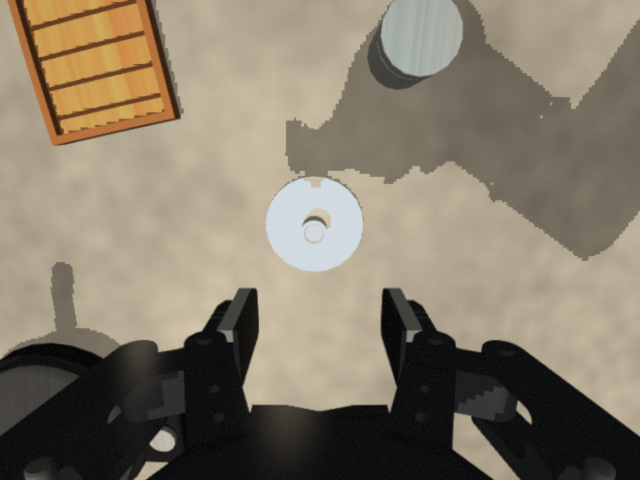

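The knob appears at (314,231), within about 1 px of the triangulated prediction. I'll descend on it.

Request:
play_rows:
  commands: [0.04, -0.01, -0.3, 0, 0, 0, 0.6, 0.04, -0.01, -0.6, 0, 0, 0, 0.6, 0.04, -0.01, -0.85, 0, 0, 0, 0.6, 0.04, -0.01, -1, 0, 0, 0, 0.6, 0.04, -0.01, -1, 0, 0, 0, 0.6]

```text
clock: 2.7
position: [451.4, 397.1, 51.0]
tool_rot: [0.501, -0.5, -0.5, -0.499]
force: [-0.6, -0.3, 0.4]
finger_gap: 51.2
```

Request:
play_rows:
  commands: [0, 0, -0.15, 0, 0, 0, 0.6, 0, 0, -0.28, 0, 0, 0, 0.6, 0, 0, -0.36, 0, 0, 0, 0.6, 0, 0, -0.36, 0, 0, 0, 0.6, 0, 0, -0.36, 0, 0, 0, 0.2, 0, 0, -0.36, 0, 0, 0, 0.1, 0, 0, -0.36, 0, 0, 0, 0.05, 0, 0, -0.36, 0, 0, 0, 0, 0, 0, -0.36, 0, 0, 0, 0, 0, 0, -0.36, 0, 0, 0, 0]
  grip_force: 30

```text
clock: 3.95
position: [452.2, 397.1, 15.9]
tool_rot: [-0.5, 0.499, 0.5, 0.5]
force: [-0.8, 0.9, 4.5]
finger_gap: 18.4
```

```bash
python3 st.py
python3 - <<'E'
from h import *
im=optics.camera('wrist');cv2.imwrite('pics/w2.png',im)
im=optics.camera('scene');crop(im,400,280,560,400,5,'pics/s5.png')
E
```

```text
t 3.95 pos [452.2 397.1  15.9] x [ 0.001  0.001 -1.   ] y [-1.    -0.001 -0.001] q [ 0.99  0.57 -0.29  0.   -0.7  -0.99] F [-0.8  0.9  4.5] gap 18.4
yaw of jaw deg -179.95091236274712
```

View pics/w2.png

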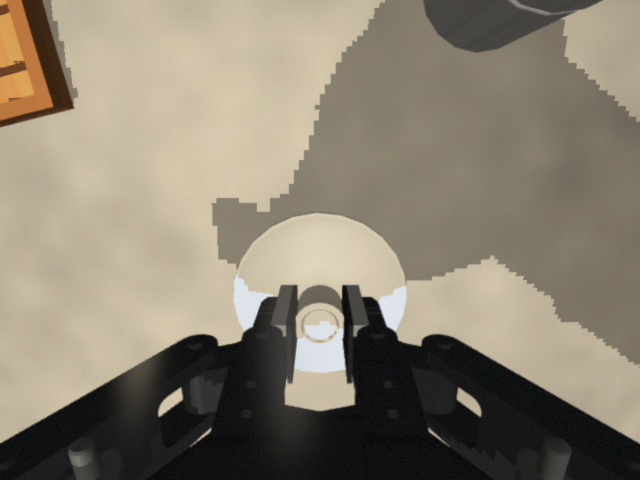

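View pics/s5.png

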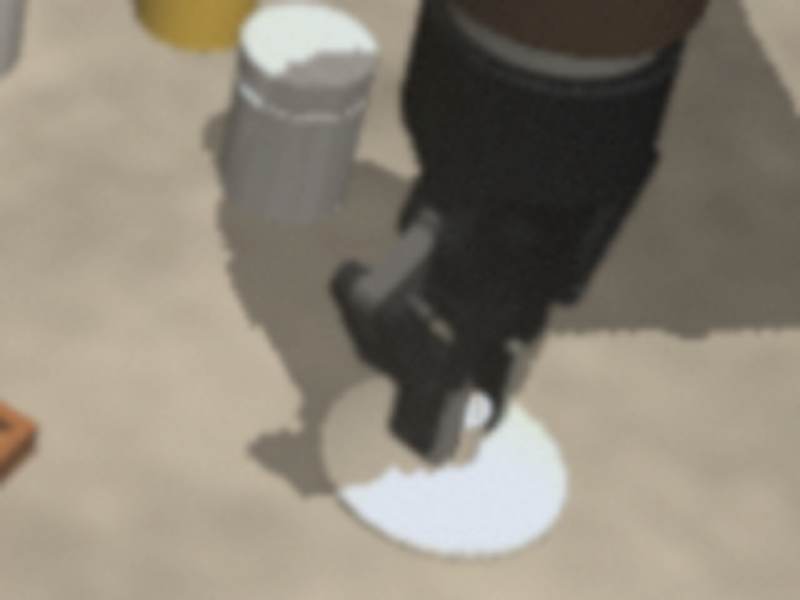

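The lid is gripped, with the gap at 18.4 mm around the knob. I'll lift it and carry it.

Request:
play_rows:
  commands: [0, 0, 0.05, 0, 0, 0, 0, 0, 0, 0.15, 0, 0, 0, 0, 0, 0, 0.4, 0, 0, 0, 0, 0, 0, 0.7, 0, 0, 0, 0, 0, 0, 0.9, 0, 0, 0, 0, 0, 0, 1, 0, 0, 0, 0, 0, 0, 1, 0, 0, 0, 0]
  grip_force: 30

```text
clock: 4.92
position: [451.8, 396.8, 115.7]
tool_rot: [-0.5, 0.5, 0.5, 0.5]
force: [0.8, 0.4, -1.5]
finger_gap: 18.3
```

Request:
play_rows:
  commands: [0.05, -0.15, 0, 0, 0, 0, 0, 0.15, -0.4, 0, 0, 0, 0, 0, 0.23, -0.7, 0, 0, 0, 0, 0, 0.3, -1, 0, 0, 0, 0, 0]

```text
clock: 5.42
position: [481.5, 294.4, 114.0]
tool_rot: [-0.5, 0.501, 0.5, 0.499]
force: [-0.1, 0.0, -2.0]
finger_gap: 18.7
```

Request:
play_rows:
  commands: [0.1, -0.33, 0, 0, 0, 0, 0, 0.2, -0.67, 0, 0, 0, 0, 0, 0.3, -1, 0, 0, 0, 0, 0]

```text
clock: 5.8
position: [511.3, 194.2, 114.2]
tool_rot: [-0.5, 0.501, 0.5, 0.499]
force: [0.4, 0.2, -0.3]
finger_gap: 18.4
```

Request:
play_rows:
  commands: [0.1, -0.33, 0, 0, 0, 0, 0, 0.2, -0.67, 0, 0, 0, 0, 0, 0.3, -1, 0, 0, 0, 0, 0]

```text
clock: 6.18
position: [541.1, 94.4, 114.2]
tool_rot: [-0.5, 0.501, 0.5, 0.499]
force: [-0.0, 0.6, -1.3]
finger_gap: 18.3
```

Request:
play_rows:
  commands: [0.1, -0.33, 0, 0, 0, 0, 0, 0.2, -0.67, 0, 0, 0, 0, 0, 0.3, -1, 0, 0, 0, 0, 0]

```text
clock: 6.55
position: [570.9, -5.5, 114.1]
tool_rot: [-0.499, 0.501, 0.5, 0.499]
force: [0.6, 1.4, -1.0]
finger_gap: 18.6
```

Request:
play_rows:
  commands: [0.1, -0.33, 0, 0, 0, 0, 0, 0.2, -0.67, 0, 0, 0, 0, 0, 0.3, -1, 0, 0, 0, 0, 0]

```text
clock: 6.92
position: [600.8, -105.3, 114.0]
tool_rot: [-0.499, 0.501, 0.501, 0.499]
force: [-0.3, -0.2, -1.5]
finger_gap: 18.6
```

Request:
play_rows:
  commands: [0.1, -0.33, 0, 0, 0, 0, 0, 0.2, -0.67, 0, 0, 0, 0, 0, 0.25, -0.9, 0, 0, 0, 0, 0, 0.3, -1, 0, 0, 0, 0, 0, 0.3, -1, 0, 0, 0, 0, 0]

```text
clock: 7.55
position: [631.6, -203.5, 114.8]
tool_rot: [-0.5, 0.5, 0.5, 0.5]
force: [-0.8, 0.1, -1.3]
finger_gap: 18.3
```

```bash
python3 st.py
python3 - <<'E'
from h import *
s=read_state();im=optics.camera('wrist');cv2.imwrite('pics/w3.png',im)
print(proj('wrist',[[646,-254,8]],s))
im=optics.camera('scene');cv2.imwrite('pics/s6.png',im)
E
```

```text
t 7.55 pos [ 631.6 -203.5  114.8] x [-0.001  0.    -1.   ] y [-1.     0.     0.001] q [-0.07  0.54 -0.04 -0.   -0.99  0.07] F [-0.8  0.1 -1.3] gap 18.3
yaw of jaw deg 179.99220131911187
[[297.36834985 164.62605575]]
```

View pics/w3.png

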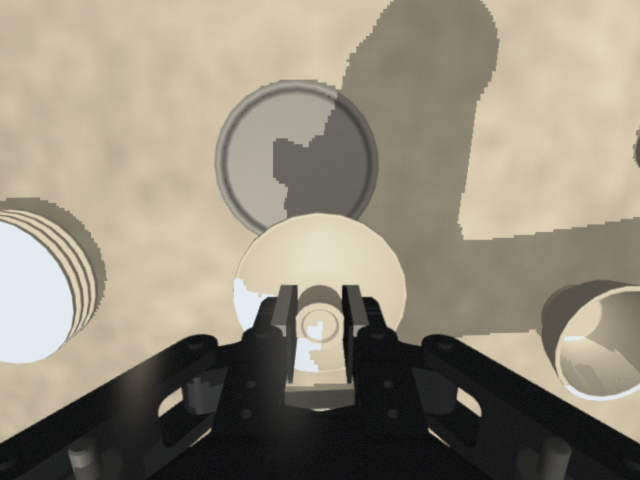

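View pics/s6.png

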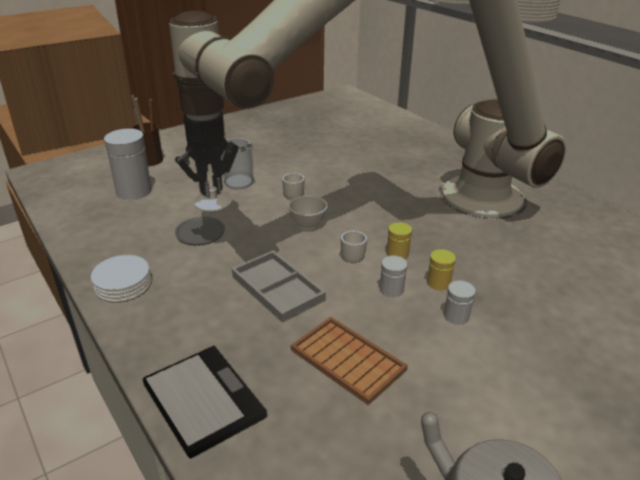

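Request:
play_rows:
  commands: [0.07, -0.25, 0, 0, 0, 0, 0, 0.145, -0.51, 0, 0, 0, 0, 0, 0.145, -0.51, -0.2, 0, 0, 0, 0, 0.145, -0.51, -0.5, 0, 0, 0, 0, 0.145, -0.51, -0.75, 0, 0, 0, 0, 0.145, -0.51, -0.85, 0, 0, 0, 0, 0.145, -0.51, -0.85, 0, 0, 0, 0]

```text
clock: 8.52
position: [646.3, -253.5, 30.1]
tool_rot: [-0.5, 0.5, 0.501, 0.499]
force: [-0.7, 0.3, -1.2]
finger_gap: 18.4
```

```bash
python3 st.py
python3 - <<'E'
from h import *
im=optics.camera('wrist');cv2.imwrite('pics/w4.png',im)
im=optics.camera('scene');crop(im,130,150,290,270,5,'pics/s7.png')
E
```

```text
t 8.53 pos [ 646.3 -253.5   30.1] x [-0.001 -0.    -1.   ] y [-1.    -0.002  0.001] q [-0.14  0.68 -0.03  0.   -0.87  0.14] F [-0.7  0.3 -1.2] gap 18.4
yaw of jaw deg -179.89647344787164
```

View pics/w4.png

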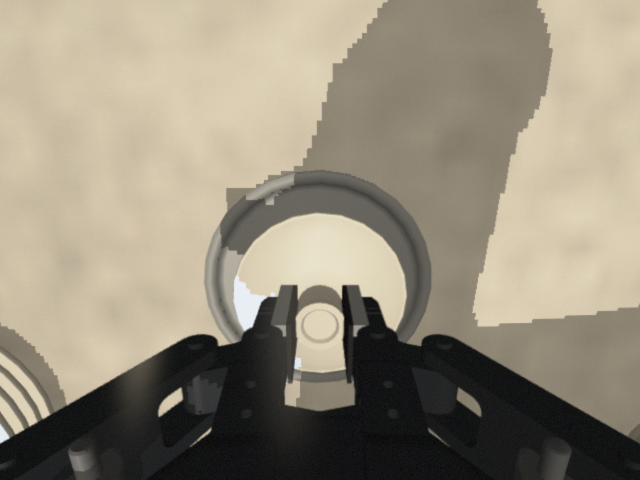

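View pics/s7.png

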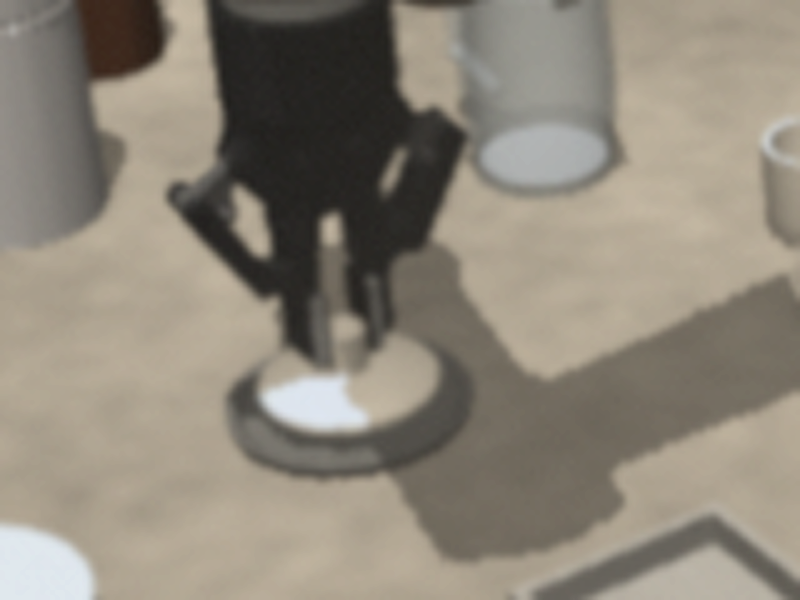

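Run:
```python
from h import *
for n,z,T,B,Lx,Rx in(('rest',8,(318,171),(318,381),(205,270),(431,270)),('lid',17,(320.5,213),(320.5,373),(234,293),(407,293))):
    p=plane('wrist',[T,B,Lx,Rx],z); print(n,p.round(1).tolist(),'y',(p[0,1]+p[1,1])/2,'x',(p[2,0]+p[3,0])/2, p[0,1]-p[1,1],p[2,0]-p[3,0])
```

```text
rest [[647.8, -307.7, 8.0], [647.7, -197.9, 8.0], [702.4, -260.5, 8.0], [593.1, -260.8, 8.0]] y -252.83069175523616 x 647.7704539387412 -109.78997596804345 109.2428831719127
lid [[646.6, -290.4, 17.0], [646.4, -209.4, 17.0], [686.7, -252.5, 17.0], [606.3, -252.8, 17.0]] y -249.91170237515897 x 646.5203704055507 -81.0395046060857 80.42815968705747
```

Relative to the rest, the lid needs about 1 mm in +x and 3 mm in −y. I'll correct that, lower it and release.

Request:
play_rows:
  commands: [0.01, -0.025, -0.03, 0, 0, 0, 0, 0.01, -0.025, -0.06, 0, 0, 0, 0, 0.01, -0.025, -0.085, 0, 0, 0, 0, 0.01, -0.025, -0.1, 0, 0, 0, 0, 0.01, -0.025, -0.105, 0, 0, 0, 0, 0.01, -0.025, -0.105, 0, 0, 0, 0]

```text
clock: 9.38
position: [647.2, -256.8, 20.0]
tool_rot: [-0.5, 0.5, 0.5, 0.5]
force: [-0.6, -0.1, 0.9]
finger_gap: 18.3
```

```bash
python3 st.py
```

```text
t 9.38 pos [ 647.2 -256.8   20. ] x [-0. -0. -1.] y [-1.    -0.001  0.   ] q [-0.15  0.69 -0.03  0.   -0.85  0.15] F [-0.6 -0.1  0.9] gap 18.3
yaw of jaw deg -179.96337162017142
```

Request:
play_rows:
  commands: [0, 0, -0.007, 0, 0, 0, 0, 0, 0, -0.007, 0, 0, 0, 0.3, 0, 0, -0.007, 0, 0, 0, 0.4, 0, 0, -0.007, 0, 0, 0, 0.45, 0, 0, -0.007, 0, 0, 0, 0.45, 0, 0, 0.1, 0, 0, 0, 0.45, 0, 0, 0.3, 0, 0, 0, 0.45, 0, 0, 0.6, 0, 0, 0, 0.7, 0, 0, 0.9, 0, 0, 0, 0.8, 0, 0, 1, 0, 0, 0, 0.8, 0, 0, 1, 0, 0, 0, 0.8]

```text
clock: 10.75
position: [647.7, -256.7, 121.1]
tool_rot: [0.501, -0.499, -0.5, -0.5]
force: [-0.7, 0.5, -0.2]
finger_gap: 68.6
```

```bash
python3 st.py
python3 - <<'E'
from h import *
im=optics.camera('wrist');cv2.imwrite('pics/w5.png',im)
E
```

```text
t 10.75 pos [ 647.7 -256.7  121.1] x [ 0.002 -0.    -1.   ] y [-1.    -0.    -0.002] q [-0.15  0.59  0.06 -0.   -1.04  0.15] F [-0.7  0.5 -0.2] gap 68.6
yaw of jaw deg -179.97138610183967
```

View pics/w5.png

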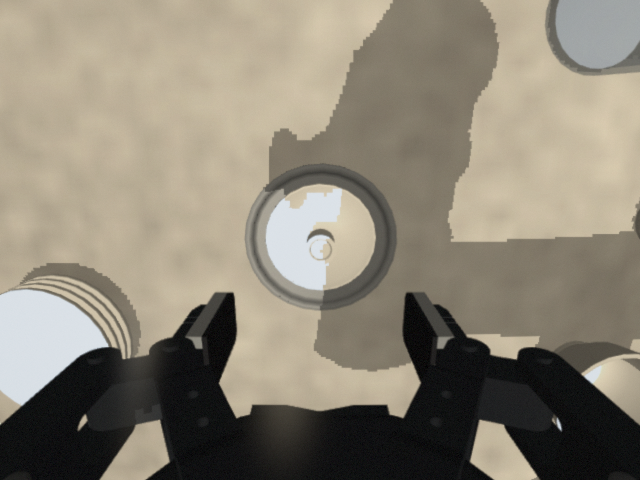

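The lid is centred in the rest: lid centre about (321,237), rest centre about (321.5,236). Next is the far cup.

Request:
play_rows:
  commands: [-0.3, 0, 0, 0, 0, 0, 0.8, -0.65, -0.02, 0, 0, 0, 0, 0.8, -1, -0.04, 0, 0, 0, 0, 0.85]

```text
clock: 11.18
position: [545.3, -260.4, 117.9]
tool_rot: [-0.499, 0.5, 0.501, 0.499]
force: [-0.9, -0.1, 0.2]
finger_gap: 72.5
```

Request:
play_rows:
  commands: [-0.4, -0.02, 0, 0, 0, 0, 0.85, -0.8, -0.04, 0, 0, 0, 0, 0.85, -1, -0.05, 0, 0, 0, 0, 0.85]

```text
clock: 11.55
position: [444.1, -265.4, 118.4]
tool_rot: [-0.499, 0.501, 0.501, 0.499]
force: [0.6, -0.8, -0.6]
finger_gap: 72.3
```

Request:
play_rows:
  commands: [-0.3, -0.02, 0, 0, 0, 0, 0.85, -0.5, -0.02, 0, 0, 0, 0, 0.85, -0.62, -0.03, 0, 0, 0, 0, 0.85, -0.62, -0.03, 0, 0, 0, 0, 0.85, -0.62, -0.03, 0, 0, 0, 0, 0.85]

```text
clock: 12.18
position: [386.1, -268.9, 119.7]
tool_rot: [0.5, -0.5, -0.5, -0.5]
force: [-0.1, 0.8, -0.2]
finger_gap: 72.5
```

```bash
python3 st.py
python3 - <<'E'
from h import *
s=read_state();im=optics.camera('wrist');cv2.imwrite('pics/w6.png',im)
print(proj('wrist',[[384.5,-268.5,50],[384.5,-268.5,0]],s))
E
```

```text
t 12.18 pos [ 386.1 -268.9  119.7] x [ 0. -0. -1.] y [-1.    -0.001 -0.   ] q [-0.26  0.25 -0.52  0.   -0.81  0.26] F [-0.1  0.8 -0.2] gap 72.5
yaw of jaw deg -179.95083812339493
[[321.51675796 254.47167459]
 [321.14802188 233.58301335]]
```

View pics/w6.png

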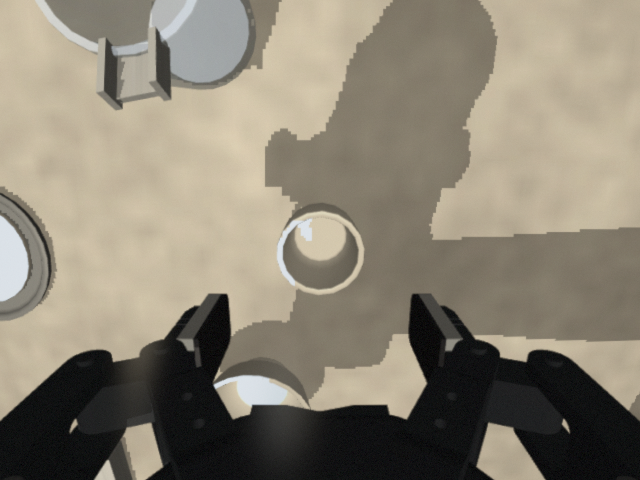

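Request:
play_rows:
  commands: [0, -0.01, -0.2, 0, 0, 0, 0.85, 0, -0.01, -0.5, 0, 0, 0, 0.85, 0, -0.01, -0.8, 0, 0, 0, 0.85, 0, -0.01, -0.95, 0, 0, 0, 0.85]

```text
clock: 12.72
position: [385.3, -269.5, 23.1]
tool_rot: [-0.5, 0.5, 0.501, 0.499]
force: [0.1, 0.5, -0.3]
finger_gap: 72.3
```

Request:
play_rows:
  commands: [0, 0, -0.07, 0, 0, 0, 0.85, 0, 0, -0.1, 0, 0, 0, 0.85, 0, 0, -0.105, 0, 0, 0, 0.75, 0, 0, -0.105, 0, 0, 0, 0.68, 0, 0, -0.105, 0, 0, 0, 0.6, 0, 0, -0.105, 0, 0, 0, 0.5, 0, 0, -0.105, 0, 0, 0, 0.5, 0, 0, -0.105, 0, 0, 0, 0.5]
  grip_force: 30

```text
clock: 13.72
position: [385.7, -269.9, 15.2]
tool_rot: [0.501, -0.5, -0.5, -0.5]
force: [-1.8, 1.4, 6.0]
finger_gap: 53.6
```

```bash
python3 st.py
python3 - <<'E'
from h import *
im=optics.camera('wrist');cv2.imwrite('pics/w7.png',im)
E
```

```text
t 13.72 pos [ 385.7 -269.9   15.2] x [ 0.001 -0.    -1.   ] y [-1.    -0.001 -0.001] q [-0.26  0.42 -0.62  0.   -0.53  0.26] F [-1.8  1.4  6. ] gap 53.6
yaw of jaw deg -179.9428863379033
```

View pics/w7.png

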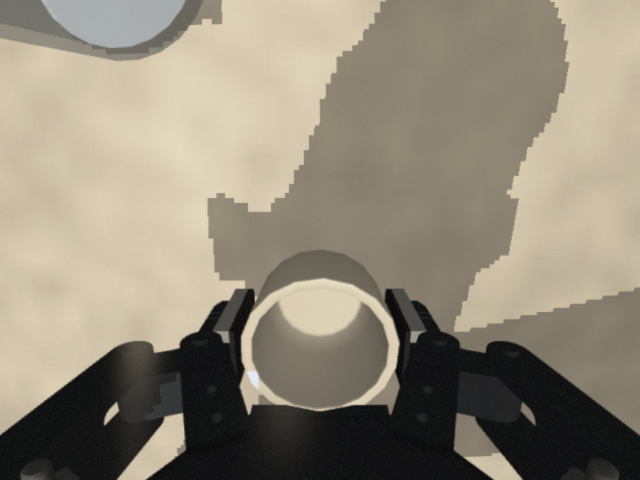

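Request:
play_rows:
  commands: [0, 0, 0.05, 0, 0, 0, 0.4, 0, 0, 0.15, 0, 0, 0, 0.4, 0, 0, 0.4, 0, 0, 0, 0.4, 0, 0, 0.7, 0, 0, 0, 0.4, 0, 0, 0.9, 0, 0, 0, 0.4, 0, 0, 1, 0, 0, 0, 0.4]

```text
clock: 14.52
position: [385.7, -269.9, 115.8]
tool_rot: [0.501, -0.499, -0.499, -0.5]
force: [1.3, 0.4, -0.5]
finger_gap: 53.5
```

Request:
play_rows:
  commands: [0.08, 0.2, 0, 0, 0, 0, 0.4, 0.2, 0.5, 0, 0, 0, 0, 0.4, 0.32, 0.8, 0, 0, 0, 0, 0.4, 0.4, 1, 0, 0, 0, 0, 0.4]

```text
clock: 15.02
position: [425.3, -168.6, 114.0]
tool_rot: [-0.5, 0.5, 0.501, 0.5]
force: [0.3, 0.6, -1.4]
finger_gap: 53.6
```

Request:
play_rows:
  commands: [0.13, 0.33, 0, 0, 0, 0, 0.4, 0.27, 0.67, 0, 0, 0, 0, 0.4, 0.4, 1, 0, 0, 0, 0, 0.4]

```text
clock: 15.4
position: [465.2, -68.7, 114.0]
tool_rot: [-0.5, 0.5, 0.5, 0.5]
force: [0.6, -0.5, -2.9]
finger_gap: 53.4
```

Request:
play_rows:
  commands: [0.13, 0.33, 0, 0, 0, 0, 0.4, 0.27, 0.67, 0, 0, 0, 0, 0.4, 0.4, 1, 0, 0, 0, 0, 0.4]

```text
clock: 15.78
position: [505.2, 31.3, 113.9]
tool_rot: [-0.5, 0.5, 0.5, 0.499]
force: [0.2, -0.4, -1.5]
finger_gap: 53.5
```

Request:
play_rows:
  commands: [0.13, 0.33, 0, 0, 0, 0, 0.4, 0.27, 0.67, 0, 0, 0, 0, 0.4, 0.4, 1, 0, 0, 0, 0, 0.4]

```text
clock: 16.15
position: [545.2, 131.2, 113.8]
tool_rot: [-0.5, 0.5, 0.5, 0.499]
force: [0.9, -0.0, -0.7]
finger_gap: 53.5
```

Request:
play_rows:
  commands: [0.13, 0.33, 0, 0, 0, 0, 0.4, 0.27, 0.6, 0, 0, 0, 0, 0.4, 0.37, 0.85, 0, 0, 0, 0, 0.4, 0.4, 0.9, 0, 0, 0, 0, 0.4, 0.4, 0.9, 0, 0, 0, 0, 0.4]

```text
clock: 16.77
position: [584.8, 219.9, 113.6]
tool_rot: [-0.5, 0.5, 0.5, 0.499]
force: [0.7, -0.1, 0.2]
finger_gap: 53.2
```

```bash
python3 st.py
python3 - <<'E'
from h import *
s=read_state();im=optics.camera('wrist');cv2.imwrite('pics/w8.png',im)
print(proj('wrist',[[651.8,331.5,13],[682.6,166.2,13],[585.8,147.4,13],[554.6,312.9,13]],s))
E
```

```text
t 16.77 pos [584.8 219.9 113.6] x [-0.002 -0.001 -1.   ] y [-1.    -0.001  0.002] q [ 0.62  0.49 -0.14 -0.   -0.94 -0.62] F [ 0.7 -0.1  0.2] gap 53.2
yaw of jaw deg -179.9674348135569
[[232.43487577 378.33452573]
 [169.41486824 161.1162946 ]
 [317.16293027 130.49394971]
 [358.36223262 357.94737259]]
```

View pics/w8.png

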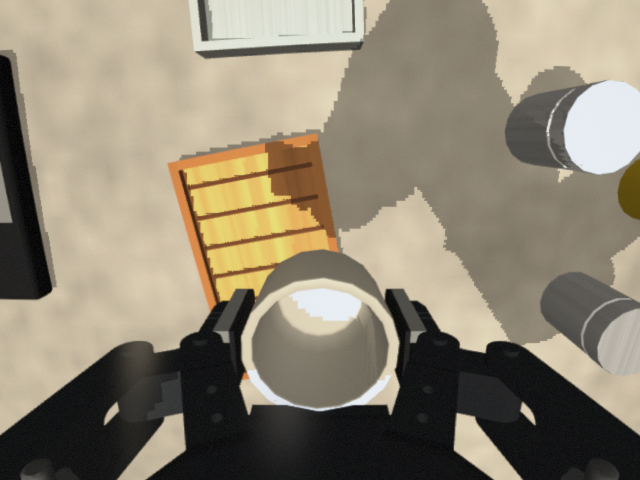

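Tray corners at (169,162) and (318,130) match the projection to 1 px. I'll lower the cup at the +y end of the tray.

Request:
play_rows:
  commands: [0.13, 0.28, 0, 0, 0, 0, 0.4, 0.264, 0.565, 0, 0, 0, 0, 0.4, 0.264, 0.565, -0.1, 0, 0, 0, 0.4, 0.264, 0.565, -0.4, 0, 0, 0, 0.4, 0.264, 0.565, -0.65, 0, 0, 0, 0.4, 0.264, 0.565, -0.8, 0, 0, 0, 0.4, 0.264, 0.565, -0.85, 0, 0, 0, 0.4, 0.264, 0.565, -0.9, 0, 0, 0, 0.4, 0.264, 0.565, -0.93, 0, 0, 0, 0.4, 0.264, 0.565, -0.94, 0, 0, 0, 0.4, 0.264, 0.565, -0.94, 0, 0, 0, 0.4]

```text
clock: 18.2
position: [612.0, 276.9, 21.3]
tool_rot: [0.5, -0.499, -0.5, -0.5]
force: [-2.2, -1.1, 2.8]
finger_gap: 53.4
```

```bash
python3 st.py
python3 - <<'E'
from h import *
im=optics.camera('wrist');cv2.imwrite('pics/w9.png',im)
im=optics.camera('scene');crop(im,280,290,440,410,5,'pics/s9.png')
E
```

```text
t 18.2 pos [612.  276.9  21.3] x [ 0.001  0.    -1.   ] y [-1.    -0.001 -0.001] q [ 0.67  0.66 -0.1   0.   -0.81 -0.66] F [-2.2 -1.1  2.8] gap 53.4
yaw of jaw deg -179.94938512749115
```

View pics/s9.png

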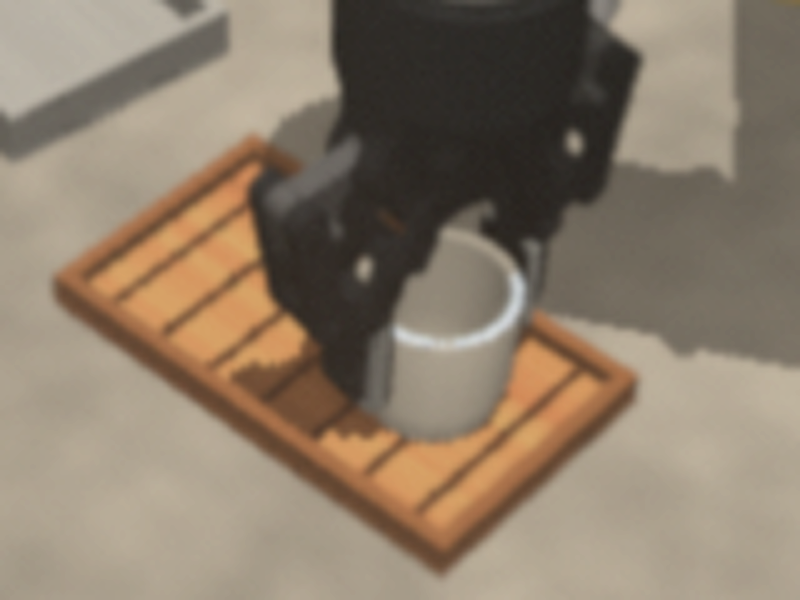

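The cup is on the tray floor, as the force reading confirms. I'll release it.

Request:
play_rows:
  commands: [0, 0, 0, 0, 0, 0, 0.68, 0, 0, 0, 0, 0, 0, 0.75, 0, 0, 0, 0, 0, 0, 0.85, 0, 0, 0, 0, 0, 0, 0.85, 0, 0, 0.15, 0, 0, 0, 0.85, 0, 0, 0.4, 0, 0, 0, 0.85, 0, 0, 0.7, 0, 0, 0, 0.85, 0, 0, 1, 0, 0, 0, 0.85, 0, 0, 1, 0, 0, 0, 0.85]

```text
clock: 19.42
position: [613.6, 277.9, 124.9]
tool_rot: [-0.501, 0.497, 0.5, 0.502]
force: [0.3, 0.3, 0.2]
finger_gap: 72.3
```

```bash
python3 st.py
python3 - <<'E'
from h import *
im=optics.camera('wrist');cv2.imwrite('pics/w10.png',im)
E
```

```text
t 19.43 pos [613.6 277.9 124.9] x [ 0.007  0.004 -1.   ] y [-1.    -0.001 -0.007] q [ 0.67  0.54 -0.01  0.   -1.01 -0.66] F [0.3 0.3 0.2] gap 72.3
yaw of jaw deg -179.934607568244
```

View pics/w10.png

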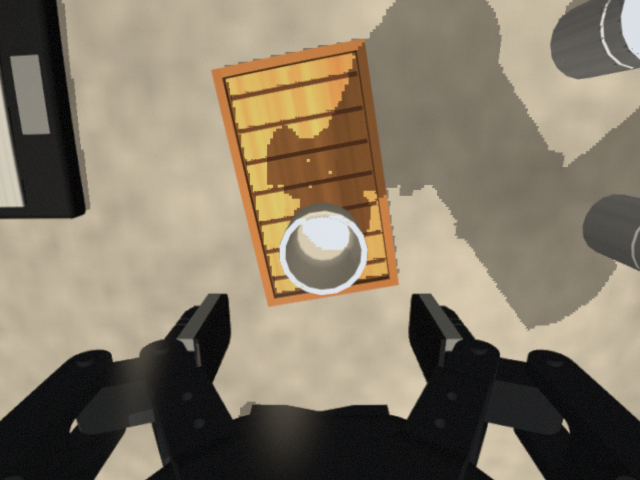

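The cup stands inside the tray near (322,253). Next is tin 1.

Request:
play_rows:
  commands: [-0.3, 0, 0, 0, 0, 0, 0.85, -0.65, -0.02, 0, 0, 0, 0, 0.85, -1, -0.03, 0, 0, 0, 0, 0.85]

```text
clock: 19.85
position: [510.2, 273.1, 119.3]
tool_rot: [-0.5, 0.501, 0.5, 0.499]
force: [0.8, 0.4, 0.6]
finger_gap: 72.5
```

Request:
play_rows:
  commands: [-0.4, -0.02, 0, 0, 0, 0, 0.85, -0.8, -0.03, 0, 0, 0, 0, 0.85, -1, -0.03, 0, 0, 0, 0, 0.85]

```text
clock: 20.23
position: [409.4, 269.7, 119.7]
tool_rot: [-0.5, 0.501, 0.5, 0.499]
force: [0.2, 0.5, 0.3]
finger_gap: 72.7
```

Request:
play_rows:
  commands: [-0.22, -0.01, 0, 0, 0, 0, 0.85, -0.22, -0.01, 0, 0, 0, 0, 0.85, -0.22, -0.01, 0, 0, 0, 0, 0.85, -0.22, -0.01, 0, 0, 0, 0, 0.85]

```text
clock: 20.72
position: [390.3, 269.8, 120.1]
tool_rot: [-0.5, 0.5, 0.5, 0.5]
force: [0.3, -0.8, 1.1]
finger_gap: 72.9
```

```bash
python3 st.py
python3 - <<'E'
from h import *
s=read_state();im=optics.camera('wrist');cv2.imwrite('pics/w11.png',im)
print(proj('wrist',[[389.3,270,65],[435,143.1,65]],s))
E
```

```text
t 20.73 pos [390.3 269.8 120.1] x [-0. -0. -1.] y [-1. -0.  0.] q [ 0.95  0.25 -0.51  0.   -0.81 -0.95] F [ 0.3 -0.8  1.1] gap 72.9
yaw of jaw deg -179.99915151665692
[[320.69203834 261.96028649]
 [227.20676639  14.78650305]]
```

View pics/w11.png

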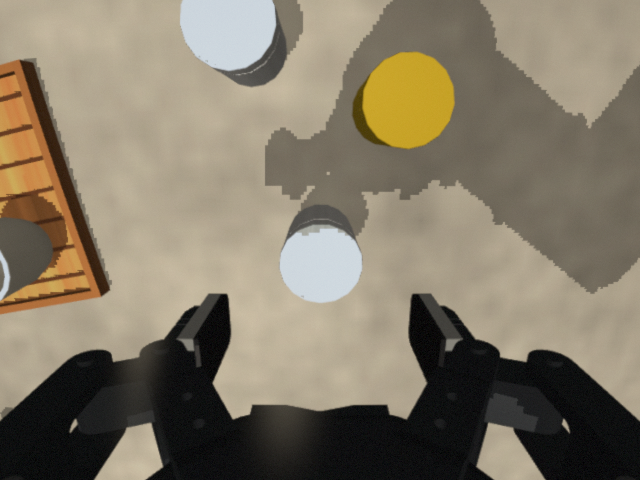

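Tin 1's top is at (321,262), as predicted. I'll descend and grip.

Request:
play_rows:
  commands: [0, 0.005, -0.2, 0, 0, 0, 0.85, 0, 0.005, -0.5, 0, 0, 0, 0.85, 0, 0.005, -0.8, 0, 0, 0, 0.85, 0, 0.005, -0.98, 0, 0, 0, 0.85, 0, 0.005, -0.98, 0, 0, 0, 0.7, 0, 0.005, -0.98, 0, 0, 0, 0.6, 0, 0.005, -0.98, 0, 0, 0, 0.52, 0, 0.005, -0.98, 0, 0, 0, 0.4, 0, 0.005, -0.98, 0, 0, 0, 0.35, 0, 0.005, -0.98, 0, 0, 0, 0.35]
  grip_force: 30

```text
clock: 22.02
position: [390.2, 270.8, 23.1]
tool_rot: [-0.5, 0.499, 0.5, 0.5]
force: [-0.5, -0.2, 7.1]
finger_gap: 47.1
```

Request:
play_rows:
  commands: [0, 0, 0.05, 0, 0, 0, 0.35, 0, 0, 0.15, 0, 0, 0, 0.35, 0, 0, 0.4, 0, 0, 0, 0.35, 0, 0, 0.7, 0, 0, 0, 0.35, 0, 0, 0.9, 0, 0, 0, 0.35, 0, 0, 1, 0, 0, 0, 0.35, 0, 0, 1, 0, 0, 0, 0.35]

```text
clock: 22.9
position: [389.7, 270.4, 122.8]
tool_rot: [-0.5, 0.499, 0.5, 0.5]
force: [-0.1, -0.1, -1.3]
finger_gap: 47.6
```

```bash
python3 st.py
python3 - <<'E'
from h import *
s=read_state();im=optics.camera('wrist');cv2.imwrite('pics/w12.png',im)
im=optics.camera('scene');cv2.imwrite('pics/s12.png',im)
E
```

```text
t 22.9 pos [389.7 270.4 122.8] x [ 0.001  0.001 -1.   ] y [-1.    -0.001 -0.001] q [ 0.95  0.25 -0.5  -0.   -0.82 -0.95] F [-0.1 -0.1 -1.3] gap 47.6
yaw of jaw deg -179.97079706514907
```

View pics/s12.png

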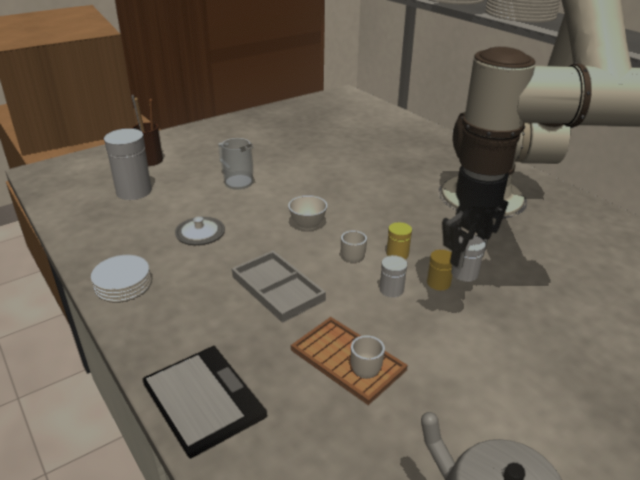

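Request:
play_rows:
  commands: [0.1, -0.1, 0, 0, 0, 0, 0.35, 0.35, -0.35, 0, 0, 0, 0, 0.35, 0.65, -0.65, 0, 0, 0, 0, 0.35, 0.9, -0.9, 0, 0, 0, 0, 0.35, 1, -1, 0, 0, 0, 0, 0.35]

```text
clock: 23.62
position: [490.7, 168.2, 121.4]
tool_rot: [-0.499, 0.501, 0.5, 0.5]
force: [-0.1, 0.6, -0.6]
finger_gap: 47.4
```

Request:
play_rows:
  commands: [0.2, -0.2, 0, 0, 0, 0, 0.35, 0.5, -0.5, 0, 0, 0, 0, 0.35, 0.8, -0.8, 0, 0, 0, 0, 0.35, 0.9, -0.9, 0, 0, 0, 0, 0.35, 0.9, -0.9, 0, 0, 0, 0, 0.35]

```text
clock: 24.25
position: [579.5, 79.7, 121.6]
tool_rot: [-0.5, 0.501, 0.5, 0.5]
force: [-0.1, 0.9, -1.4]
finger_gap: 47.4
```

```bash
python3 st.py
python3 - <<'E'
from h import *
s=read_state();im=optics.camera('wrist');cv2.imwrite('pics/w13.png',im)
print(proj('wrist',[[657.8,99.7,22],[665.4,-71.4,22],[564.8,-76,22],[556.9,94.7,22]],s))
E
```

```text
t 24.25 pos [579.5  79.7 121.6] x [-0.001 -0.    -1.   ] y [-1.     0.001  0.001] q [ 0.41  0.42 -0.24 -0.   -0.92 -0.41] F [-0.1  0.9 -1.4] gap 47.4
yaw of jaw deg 179.95235512792763
[[207.36980042 267.93164096]
 [174.05807946  -4.15733513]
 [343.63048465 -15.03466976]
 [351.30863143 261.166737  ]]
```

View pics/w13.png

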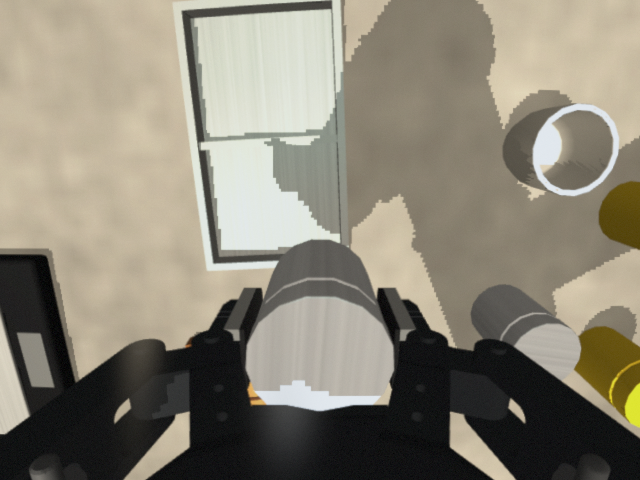

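Box corner seen at (207,269), predicted (207,268). I'll place the tin in the +y bay.

Request:
play_rows:
  commands: [0.15, -0.14, 0, 0, 0, 0, 0.35, 0.298, -0.275, 0, 0, 0, 0, 0.35, 0.298, -0.275, -0.1, 0, 0, 0, 0.35, 0.298, -0.275, -0.4, 0, 0, 0, 0.35, 0.298, -0.275, -0.65, 0, 0, 0, 0.35, 0.298, -0.275, -0.8, 0, 0, 0, 0.35, 0.298, -0.275, -0.86, 0, 0, 0, 0.35, 0.298, -0.275, -0.9, 0, 0, 0, 0.35, 0.298, -0.275, -0.93, 0, 0, 0, 0.35, 0.298, -0.275, -0.94, 0, 0, 0, 0.35, 0.298, -0.275, -0.94, 0, 0, 0, 0.35]

```text
clock: 25.68
position: [609.9, 52.9, 29.2]
tool_rot: [0.5, -0.499, -0.5, -0.5]
force: [-0.6, -0.4, 3.1]
finger_gap: 47.2
```

```bash
python3 st.py
python3 - <<'E'
from h import *
im=optics.camera('scene');crop(im,210,210,370,330,5,'pics/s14.png')
E
```

```text
t 25.68 pos [609.9  52.9  29.2] x [ 0.001  0.    -1.   ] y [-1.    -0.001 -0.001] q [ 0.35  0.57 -0.26  0.   -0.75 -0.35] F [-0.6 -0.4  3.1] gap 47.2
yaw of jaw deg -179.9554020673403
```

View pics/s14.png

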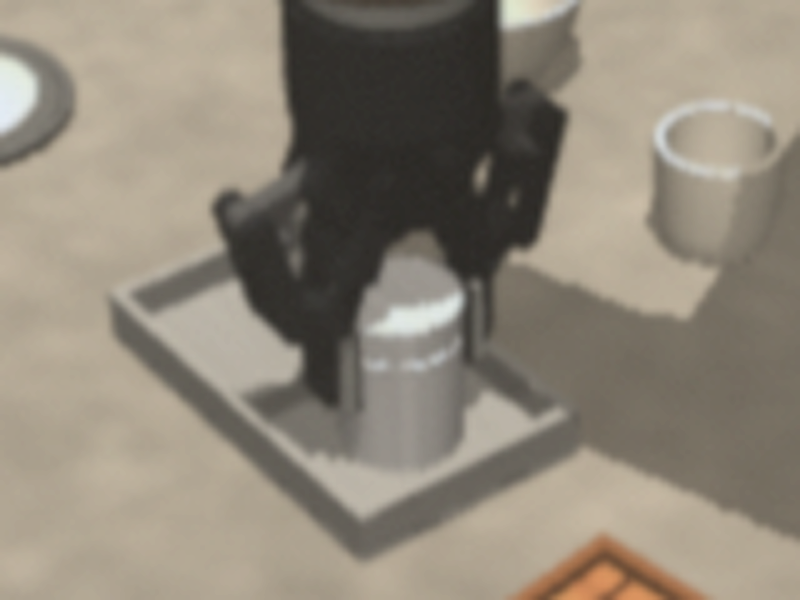

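The tin touches the floor of the bay, with +4 N on the force reading. I'll release, lift and go to tin 2.

Request:
play_rows:
  commands: [0, 0, 0, 0, 0, 0, 0.6, 0, 0, 0, 0, 0, 0, 0.7, 0, 0, 0, 0, 0, 0, 0.82, 0, 0, 0, 0, 0, 0, 0.82, 0, 0, 0.15, 0, 0, 0, 0.82, 0, 0, 0.4, 0, 0, 0, 0.82, 0, 0, 0.7, 0, 0, 0, 0.82, 0, 0, 0.95, 0, 0, 0, 0.82, 0, 0, 0.95, 0, 0, 0, 0.82]

```text
clock: 26.85
position: [611.3, 53.2, 126.9]
tool_rot: [-0.501, 0.498, 0.499, 0.502]
force: [-0.4, 0.2, -1.3]
finger_gap: 69.7
```

```bash
python3 st.py
python3 - <<'E'
from h import *
s=read_state();im=optics.camera('wrist');cv2.imwrite('pics/w15.png',im)
E
```

```text
t 26.85 pos [611.3  53.2 126.9] x [ 0.006  0.002 -1.   ] y [-1.    -0.001 -0.006] q [ 0.35  0.45 -0.17  0.   -0.95 -0.35] F [-0.4  0.2 -1.3] gap 69.7
yaw of jaw deg -179.94429070737954
```

View pics/w15.png

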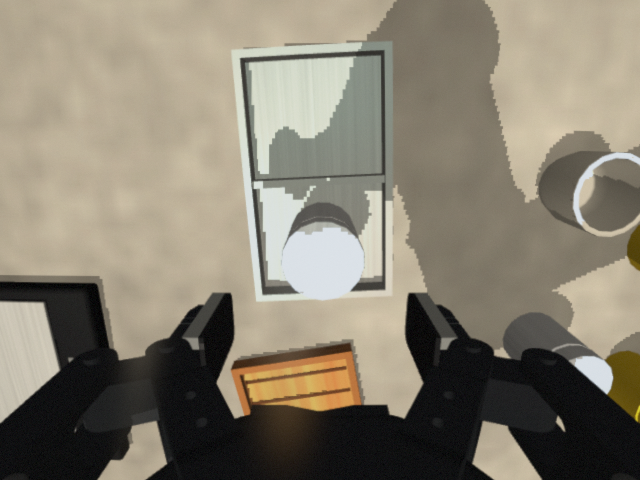

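Request:
play_rows:
  commands: [-0.3, 0.15, 0, 0, 0, 0, 0.82, -0.65, 0.35, 0, 0, 0, 0, 0.82, -1, 0.5, 0, 0, 0, 0, 0.82]

```text
clock: 27.28
position: [507.8, 102.9, 122.3]
tool_rot: [-0.5, 0.501, 0.5, 0.499]
force: [0.4, 0.2, 1.0]
finger_gap: 70.1
```

Request:
play_rows:
  commands: [-0.4, 0.2, 0, 0, 0, 0, 0.82, -0.745, 0.4, 0, 0, 0, 0, 0.82, -0.745, 0.4, 0, 0, 0, 0, 0.82, -0.745, 0.4, 0, 0, 0, 0, 0.82]

```text
clock: 27.78
position: [435.1, 142.8, 123.1]
tool_rot: [0.5, -0.5, -0.5, -0.5]
force: [0.0, -0.3, -0.6]
finger_gap: 69.5
```

```bash
python3 st.py
python3 - <<'E'
from h import *
s=read_state();im=optics.camera('wrist');cv2.imwrite('pics/w16.png',im)
print(proj('wrist',[[435,143.1,65]],s))
E
```

```text
t 27.77 pos [435.1 142.8 123.1] x [-0. -0. -1.] y [-1.    -0.001  0.   ] q [ 0.67  0.22 -0.54  0.   -0.81 -0.67] F [ 0.  -0.3 -0.6] gap 69.5
yaw of jaw deg -179.93176529500104
[[319.05990034 260.47323263]]
```

View pics/w16.png

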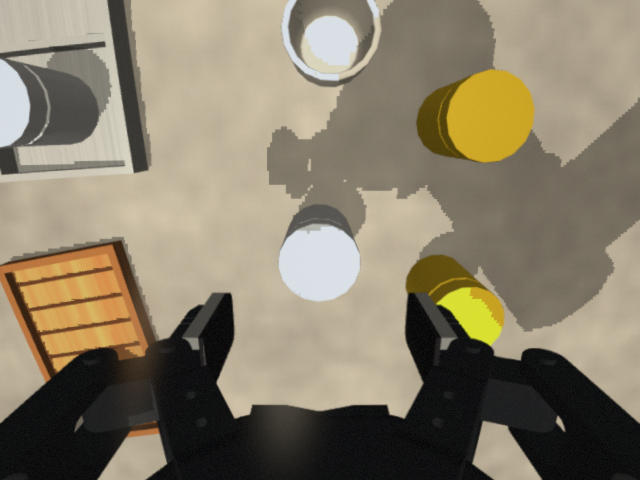

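Request:
play_rows:
  commands: [0, 0, -0.2, 0, 0, 0, 0.82, 0, 0, -0.5, 0, 0, 0, 0.82, 0, 0, -0.8, 0, 0, 0, 0.82, 0, 0, -1, 0, 0, 0, 0.82, 0, 0, -1, 0, 0, 0, 0.7, 0, 0, -1, 0, 0, 0, 0.6, 0, 0, -1, 0, 0, 0, 0.52, 0, 0, -1, 0, 0, 0, 0.4, 0, 0, -1, 0, 0, 0, 0.35, 0, 0, -1, 0, 0, 0, 0.35]
  grip_force: 30

```text
clock: 29.08
position: [435.5, 143.1, 24.0]
tool_rot: [0.5, -0.499, -0.5, -0.5]
force: [-0.7, -1.1, 5.7]
finger_gap: 47.2
```

Request:
play_rows:
  commands: [0, 0, 0.05, 0, 0, 0, 0.35, 0, 0, 0.15, 0, 0, 0, 0.35, 0, 0, 0.4, 0, 0, 0, 0.35, 0, 0, 0.7, 0, 0, 0, 0.35, 0, 0, 0.9, 0, 0, 0, 0.35, 0, 0, 1, 0, 0, 0, 0.35, 0, 0, 1, 0, 0, 0, 0.35]

```text
clock: 29.95
position: [435.1, 142.9, 123.7]
tool_rot: [-0.5, 0.499, 0.5, 0.5]
force: [-0.5, 0.8, -1.9]
finger_gap: 47.4
```

Request:
play_rows:
  commands: [0.1, -0.1, 0, 0, 0, 0, 0.35, 0.35, -0.35, 0, 0, 0, 0, 0.35, 0.65, -0.65, 0, 0, 0, 0, 0.35, 0.9, -0.9, 0, 0, 0, 0, 0.35]

```text
clock: 30.45
position: [525.9, 50.9, 122.0]
tool_rot: [-0.5, 0.501, 0.5, 0.499]
force: [1.1, 1.0, -1.5]
finger_gap: 47.4
```

Request:
play_rows:
  commands: [0.25, -0.25, 0, 0, 0, 0, 0.35, 0.55, -0.55, 0, 0, 0, 0, 0.35, 0.8, -0.75, 0, 0, 0, 0, 0.35, 0.88, -0.84, 0, 0, 0, 0, 0.35, 0.88, -0.84, 0, 0, 0, 0, 0.35]

```text
clock: 31.08
position: [612.6, -32.1, 121.9]
tool_rot: [-0.499, 0.501, 0.5, 0.5]
force: [-0.3, -0.5, -0.7]
finger_gap: 47.3
```

```bash
python3 st.py
python3 - <<'E'
from h import *
s=read_state();im=optics.camera('wrist');cv2.imwrite('pics/w17.png',im)
im=optics.camera('scene');crop(im,210,150,370,330,4,'pics/s17.png')
E
```

```text
t 31.07 pos [612.6 -32.1 121.9] x [-0.003 -0.    -1.   ] y [-1.     0.001  0.003] q [ 0.21  0.46 -0.16 -0.   -0.95 -0.21] F [-0.3 -0.5 -0.7] gap 47.3
yaw of jaw deg 179.9453163598069
```

View pics/w17.png

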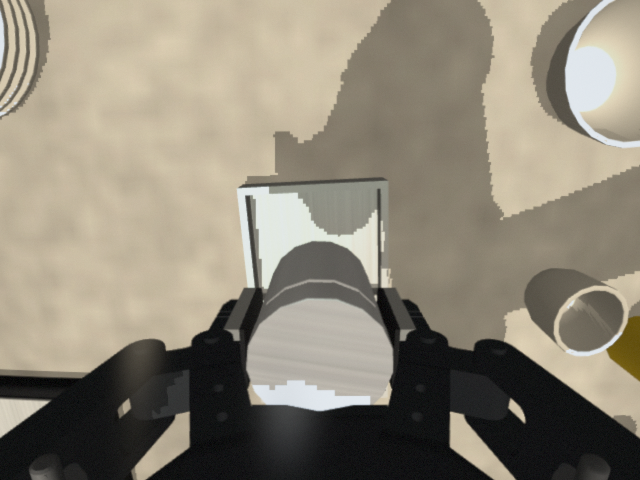

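View pics/s17.png

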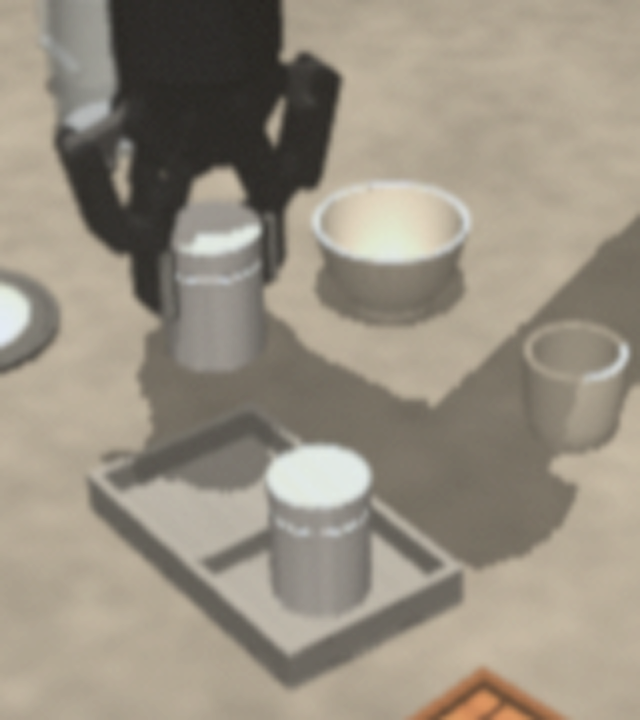

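Tin 2 is over the empty bay; tin 1 stands in the other. I'll lower it.

Request:
play_rows:
  commands: [0, 0, -0.1, 0, 0, 0, 0.35, 0, 0, -0.4, 0, 0, 0, 0.35, 0, 0, -0.65, 0, 0, 0, 0.35, 0, 0, -0.8, 0, 0, 0, 0.35, 0, 0, -0.86, 0, 0, 0, 0.35, 0, 0, -0.9, 0, 0, 0, 0.35, 0, 0, -0.93, 0, 0, 0, 0.35, 0, 0, -0.94, 0, 0, 0, 0.35, 0, 0, -0.94, 0, 0, 0, 0.35]

```text
clock: 32.3
position: [613.3, -31.2, 30.1]
tool_rot: [0.5, -0.5, -0.5, -0.5]
force: [-1.7, -0.5, 2.0]
finger_gap: 47.5
```

```bash
python3 st.py
python3 - <<'E'
from h import *
im=optics.camera('scene');crop(im,210,190,370,330,5,'pics/s18.png')
E
```

```text
t 32.3 pos [613.3 -31.2  30.1] x [ 0.001  0.    -1.   ] y [-1.    -0.001 -0.001] q [ 0.21  0.57 -0.25  0.   -0.75 -0.21] F [-1.7 -0.5  2. ] gap 47.5
yaw of jaw deg -179.95823142700257
```

View pics/s18.png

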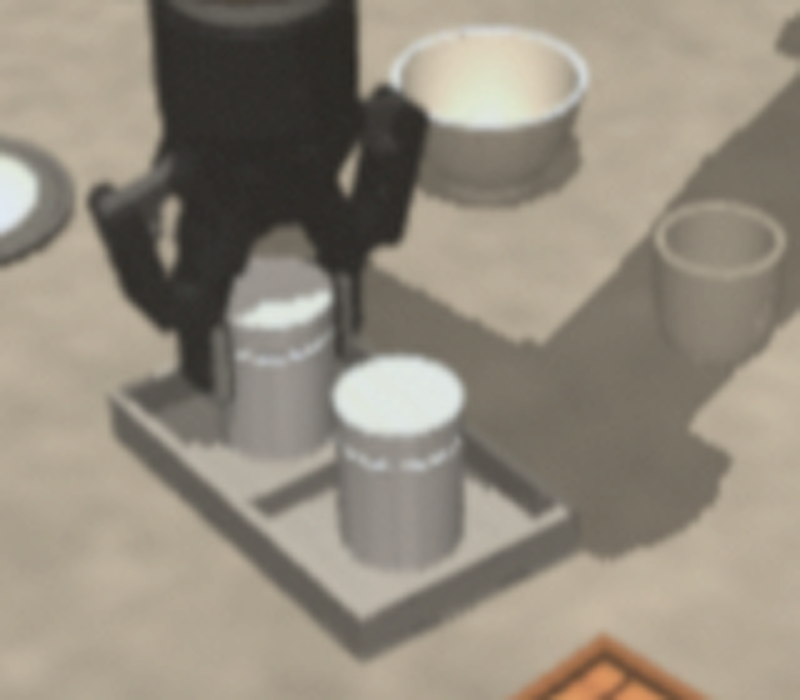

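Request:
play_rows:
  commands: [0, 0, 0, 0, 0, 0, 0.6, 0, 0, 0, 0, 0, 0, 0.7, 0, 0, 0, 0, 0, 0, 0.85, 0, 0, 0, 0, 0, 0, 0.85, 0, 0, 0.15, 0, 0, 0, 0.85, 0, 0, 0.4, 0, 0, 0, 0.85, 0, 0, 0.7, 0, 0, 0, 0.85, 0, 0, 0.95, 0, 0, 0, 0.85, 0, 0, 0.95, 0, 0, 0, 0.85]

```text
clock: 33.48
position: [614.8, -31.1, 127.9]
tool_rot: [0.502, -0.498, -0.499, -0.502]
force: [0.1, -0.2, -0.4]
finger_gap: 72.8
```

Request:
play_rows:
  commands: [-0.3, 0.1, 0, 0, 0, 0, 0.85, -0.65, 0.2, 0, 0, 0, 0, 0.85, -1, 0.25, 0, 0, 0, 0, 0.85]

```text
clock: 33.85
position: [511.5, -6.1, 123.7]
tool_rot: [-0.5, 0.5, 0.5, 0.5]
force: [-0.5, 1.0, -0.1]
finger_gap: 72.7
```

Request:
play_rows:
  commands: [-0.4, 0.1, 0, 0, 0, 0, 0.85, -0.7, 0.2, 0, 0, 0, 0, 0.85, -0.85, 0.22, 0, 0, 0, 0, 0.85, -0.85, 0.22, 0, 0, 0, 0, 0.85, -0.85, 0.22, 0, 0, 0, 0, 0.85]

```text
clock: 34.48
position: [429.2, 15.9, 124.5]
tool_rot: [0.5, -0.5, -0.5, -0.5]
force: [-0.4, -0.0, -0.1]
finger_gap: 72.6
```

```bash
python3 st.py
python3 - <<'E'
from h import *
s=read_state();im=optics.camera('wrist');cv2.imwrite('pics/w19.png',im)
print(proj('wrist',[[427.8,15.8,50]],s))
E
```

```text
t 34.48 pos [429.2  15.9 124.5] x [ 0.001  0.    -1.   ] y [-1.    -0.001 -0.001] q [ 0.42  0.17 -0.6   0.   -0.8  -0.42] F [-0.4 -0.  -0.1] gap 72.6
yaw of jaw deg -179.96598133418095
[[321.39554908 251.30273148]]
```

View pics/w19.png

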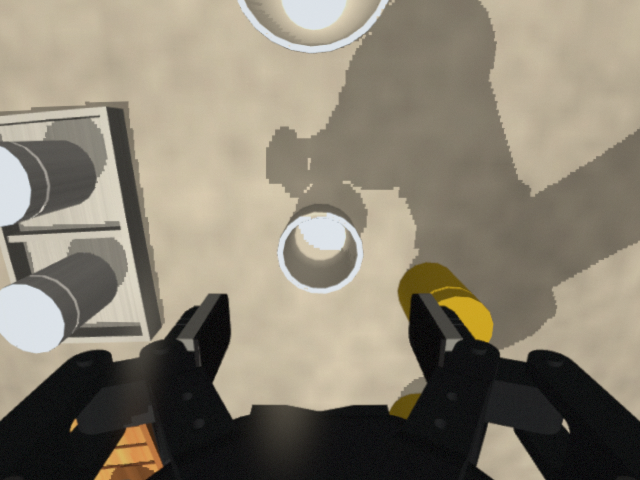

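Request:
play_rows:
  commands: [-0.005, 0, -0.2, 0, 0, 0, 0.85, -0.005, 0, -0.5, 0, 0, 0, 0.85, -0.005, 0, -0.8, 0, 0, 0, 0.85, -0.005, 0, -0.95, 0, 0, 0, 0.85]

```text
clock: 35.02
position: [427.7, 15.3, 27.6]
tool_rot: [-0.5, 0.501, 0.5, 0.499]
force: [0.1, 0.1, 0.6]
finger_gap: 72.6
```

Request:
play_rows:
  commands: [0, 0, -0.08, 0, 0, 0, 0.85, 0, 0, -0.13, 0, 0, 0, 0.85, 0, 0, -0.15, 0, 0, 0, 0.75, 0, 0, -0.15, 0, 0, 0, 0.68, 0, 0, -0.15, 0, 0, 0, 0.6, 0, 0, -0.15, 0, 0, 0, 0.5, 0, 0, -0.15, 0, 0, 0, 0.4, 0, 0, -0.15, 0, 0, 0, 0.4]
  grip_force: 30

```text
clock: 36.02
position: [428.1, 16.0, 15.0]
tool_rot: [0.501, -0.499, -0.5, -0.5]
force: [-1.2, -0.3, 6.5]
finger_gap: 53.2
```

Request:
play_rows:
  commands: [0, 0, 0.05, 0, 0, 0, 0.4, 0, 0, 0.15, 0, 0, 0, 0.4, 0, 0, 0.4, 0, 0, 0, 0.4, 0, 0, 0.7, 0, 0, 0, 0.4, 0, 0, 0.9, 0, 0, 0, 0.4, 0, 0, 1, 0, 0, 0, 0.4, 0, 0, 1, 0, 0, 0, 0.4]

```text
clock: 36.9
position: [427.6, 15.8, 114.8]
tool_rot: [-0.5, 0.499, 0.5, 0.5]
force: [0.2, -0.2, -1.5]
finger_gap: 53.2
```

```bash
python3 st.py
python3 - <<'E'
from h import *
s=read_state();im=optics.camera('wrist');cv2.imwrite('pics/w20.png',im)
E
```

```text
t 36.9 pos [427.6  15.8 114.8] x [ 0.001  0.001 -1.   ] y [-1.    -0.    -0.001] q [ 0.42  0.18 -0.62 -0.   -0.77 -0.42] F [ 0.2 -0.2 -1.5] gap 53.2
yaw of jaw deg -179.97496488847833
```

View pics/w20.png

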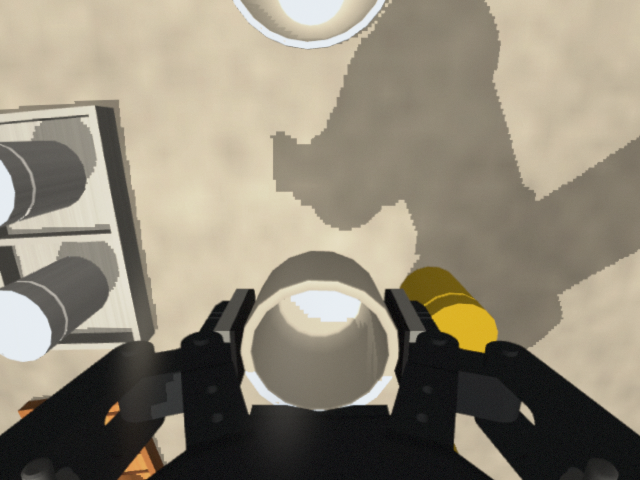

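Request:
play_rows:
  commands: [0.1, 0.1, 0, 0, 0, 0, 0.4, 0.35, 0.35, 0, 0, 0, 0, 0.4, 0.65, 0.63, 0, 0, 0, 0, 0.4, 0.95, 0.9, 0, 0, 0, 0, 0.4]

```text
clock: 37.45
position: [523.7, 107.2, 113.2]
tool_rot: [-0.5, 0.5, 0.5, 0.499]
force: [0.0, 0.0, -1.2]
finger_gap: 53.0
```

Request:
play_rows:
  commands: [0.3, 0.25, 0, 0, 0, 0, 0.4, 0.6, 0.55, 0, 0, 0, 0, 0.4, 0.85, 0.8, 0, 0, 0, 0, 0.4, 1, 0.94, 0, 0, 0, 0, 0.4, 1, 0.94, 0, 0, 0, 0, 0.4, 1, 0.94, 0, 0, 0, 0, 0.4]

```text
clock: 38.2
position: [621.8, 199.5, 113.0]
tool_rot: [-0.5, 0.501, 0.5, 0.499]
force: [-0.6, -0.1, -1.5]
finger_gap: 53.1
```

```bash
python3 st.py
python3 - <<'E'
from h import *
s=read_state();im=optics.camera('wrist');cv2.imwrite('pics/w21.png',im)
im=optics.camera('scene');crop(im,280,250,440,410,4,'pics/s21.png')
print(proj('wrist',[[682.6,166.2,13],[585.8,147.4,13]],s))
E
```

```text
t 38.2 pos [621.8 199.5 113. ] x [-0.002 -0.001 -1.   ] y [-1.    -0.     0.002] q [ 0.56  0.53 -0.07 -0.   -0.98 -0.56] F [-0.6 -0.1 -1.5] gap 53.1
yaw of jaw deg -179.97138333805077
[[227.03093853 192.04435434]
 [374.07503857 163.18977283]]
```

View pics/w21.png

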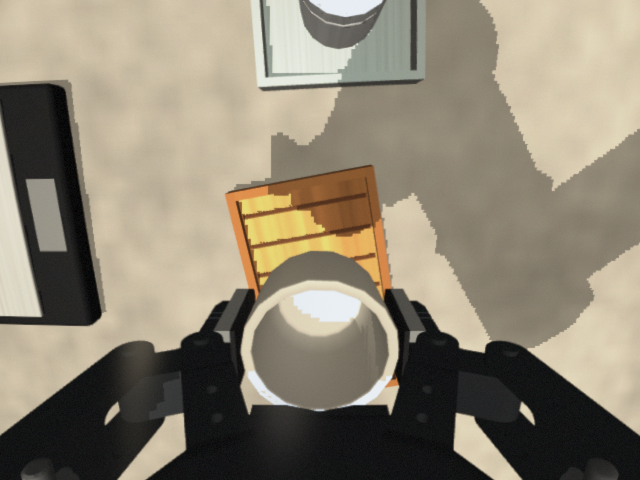

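View pics/s21.png

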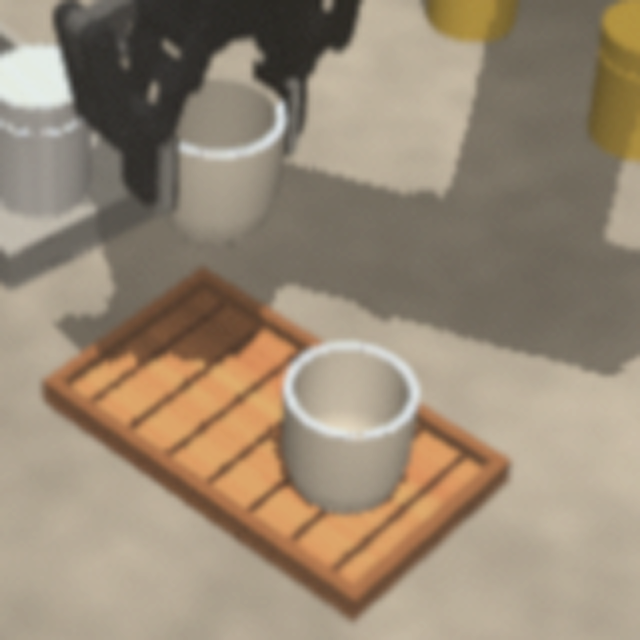

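Request:
play_rows:
  commands: [0.035, 0, -0.1, 0, 0, 0, 0.4, 0.035, 0, -0.4, 0, 0, 0, 0.4, 0.035, 0, -0.65, 0, 0, 0, 0.4, 0.035, 0, -0.8, 0, 0, 0, 0.4, 0.035, 0, -0.86, 0, 0, 0, 0.4, 0.035, 0, -0.9, 0, 0, 0, 0.4, 0.035, 0, -0.93, 0, 0, 0, 0.4, 0.035, 0, -0.94, 0, 0, 0, 0.4, 0.035, 0, -0.94, 0, 0, 0, 0.4]

```text
clock: 39.42
position: [626.3, 199.9, 21.2]
tool_rot: [0.5, -0.499, -0.5, -0.5]
force: [-0.7, -0.0, 1.7]
finger_gap: 52.7
```

```bash
python3 st.py
python3 - <<'E'
from h import *
im=optics.camera('scene');crop(im,280,250,440,410,4,'pics/s22.png')
E
```

```text
t 39.42 pos [626.3 199.9  21.2] x [ 0.001  0.    -1.   ] y [-1.    -0.001 -0.001] q [ 0.55  0.64 -0.14  0.   -0.79 -0.55] F [-0.7 -0.   1.7] gap 52.7
yaw of jaw deg -179.95337072989568
```

View pics/s22.png

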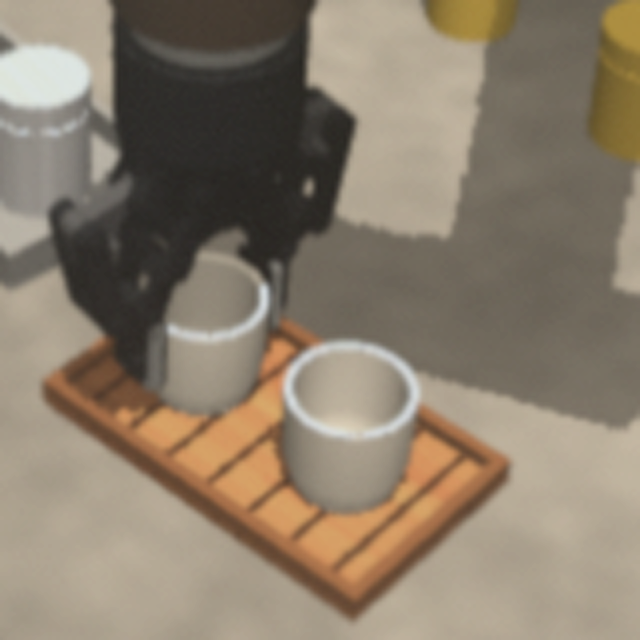

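Both cups stand on the tray floor. I'll release, lift and back off so the top camera has a clear view.

Request:
play_rows:
  commands: [0, 0, 0, 0, 0, 0, 0.68, 0, 0, 0, 0, 0, 0, 0.75, 0, 0, 0, 0, 0, 0, 0.85, 0, 0, 0, 0, 0, 0, 0.85, 0, 0, 0.15, 0, 0, 0, 0.85, 0, 0, 0.4, 0, 0, 0, 0.85, 0, 0, 0.7, 0, 0, 0, 0.85, 0, 0, 1, 0, 0, 0, 0.85, 0, 0, 1, 0, 0, 0, 0.85]

```text
clock: 40.6
position: [628.0, 200.7, 124.8]
tool_rot: [-0.501, 0.497, 0.499, 0.502]
force: [-0.0, 0.2, -0.2]
finger_gap: 72.8
```

Request:
play_rows:
  commands: [-0.2, 0.2, 0.2, 0, 0, 0, 0.85, -0.5, 0.5, 0.5, 0, 0, 0, 0.85, -0.8, 0.8, 0.8, 0, 0, 0, 0.85, -1, 1, 1, 0, 0, 0, 0.85]

```text
clock: 41.1
position: [524.9, 300.9, 221.8]
tool_rot: [-0.5, 0.499, 0.5, 0.5]
force: [-0.3, 0.6, 0.1]
finger_gap: 72.6
```

Request:
play_rows:
  commands: [-0.3, 0.3, 0, 0, 0, 0, 0.85, -0.6, 0.6, 0, 0, 0, 0, 0.85, -0.9, 0.9, 0, 0, 0, 0, 0.85, -1, 1, 0, 0, 0, 0, 0.85, -1, 1, 0, 0, 0, 0, 0.85, -1, 1, 0, 0, 0, 0, 0.85]

```text
clock: 41.85
position: [426.6, 399.0, 220.2]
tool_rot: [-0.5, 0.5, 0.5, 0.5]
force: [1.2, -0.0, 0.3]
finger_gap: 72.7
```

```bash
python3 st.py
python3 - <<'E'
from h import *
t=optics.camera('top');cv2.imwrite('pics/top9.png',t);s=optics.camera('scene');cv2.imwrite('pics/scene9.png',s)
crop(t,160,150,360,220,4,'pics/t9a.png')
d=cv2.absdiff(t[220:300,330:530],cv2.imread('pics/top0.png')[220:300,330:530]).max(2)
print('bowl/pitcher region diff',[(n,int((d[:,a:b]>25).sum())) for n,a,b in(('bowl',10,65),('cup2',70,110),('pitch',115,200))])
E
```

```text
t 41.85 pos [426.6 399.  220.2] x [-0. -0. -1.] y [-1.  0.  0.] q [ 1.03  0.32 -0.11  0.   -1.13 -1.03] F [ 1.2 -0.   0.3] gap 72.7
yaw of jaw deg 179.97726591814197
bowl/pitcher region diff [('bowl', 0), ('cup2', 313), ('pitch', 0)]
```

View pics/top9.png

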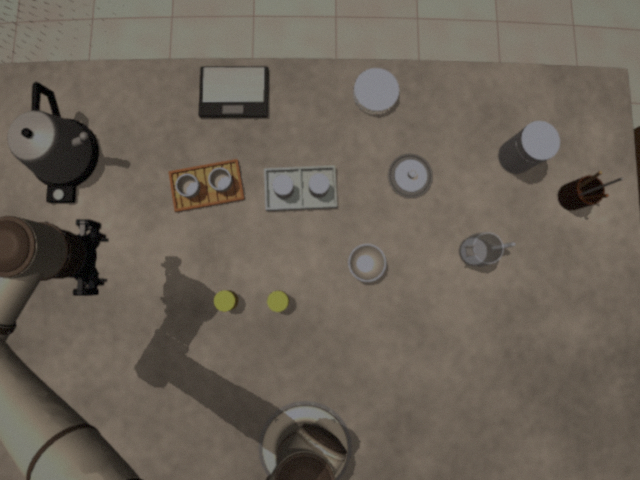

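View pics/scene9.png

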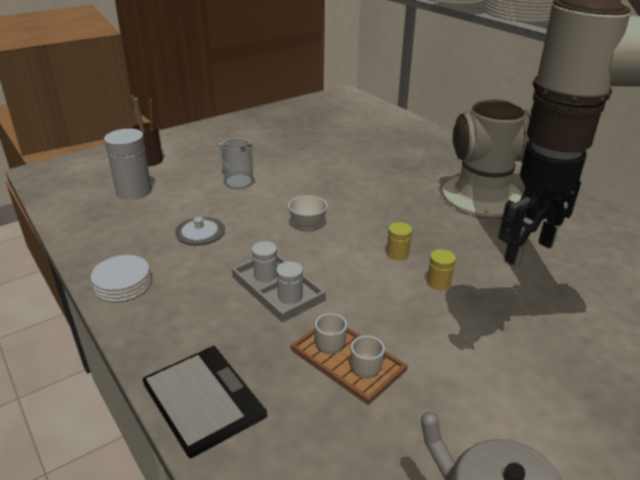

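View pics/t9a.png

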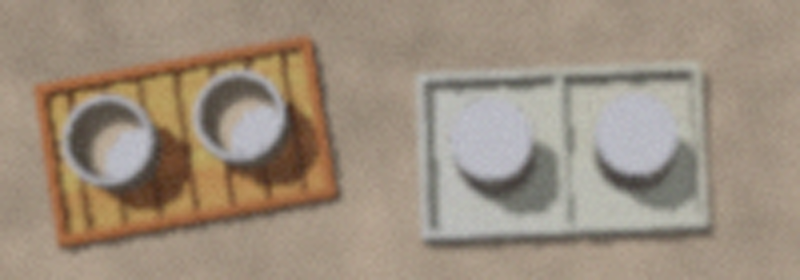

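Run:
```python
from h import *
f=lambda p:((p[0]+.5)/4-.5+160,(p[1]+.5)/4-.5+150)
def fr(P,c,yaw):
    d=P[:2]-c; return (np.cos(yaw)*d[0]+np.sin(yaw)*d[1],-np.sin(yaw)*d[0]+np.cos(yaw)*d[1])
for p in((110,142),(241,118)):
    P=plane('top',f(p),56)[0];print('cup',P.round(1),np.round(fr(P,np.array([618.7,239.5]),.184),1))
for p in((492,140),(637,137)):
    P=plane('top',f(p),71)[0];print('tin',P.round(1),np.round(fr(P,np.array([611.2,11.8]),.045),1))
# heights by two views (scene px read from crops/full)
for n,a,b in(('cupA',f((110,142)),(367.5,347)),('cupB',f((241,118)),(331,324.5)),('tin1',f((492,140)),(290,271)),('tin2',f((637,137)),(264,250)),('knob',(411.5,173.5),(198.5,220.5))):
    X,r=tri([('top',a,None),('scene',b,None)]);print(n,X.round(1),np.round(r,1))
s=read_state();print(s['clock'],abs(s['qvel']).max())
```

```text
cup [610.  275.5  56. ] [-1.9 37. ]
cup [624.3 199.3  56. ] [ -1.9 -40.5]
tin [608.7  52.5  71. ] [-0.7 40.8]
tin [610.8 -30.4  71. ] [ -2.3 -42.1]
cupA [610.7 276.1  53.2] [0.1 0.1]
cupB [625.3 199.9  51.9] [0.2 0.2]
tin1 [609.5  53.1  65.2] [0.4 0.4]
tin2 [612.6 -30.9  65. ] [0.7 0.7]
knob [ 646.8 -253.1   30.3] [1.1 1.1]
41.95 0.002761485042104508
```

Run:
```python
from cell import env
print(env.close_job())
```

```text
the job is handed in; nothing more can be done
None
```

The job is handed in at about 42 s of the 128 s allowed. Both cups stand in the wooden tray, one tin stands in each bay of the steel box, and the lid lies knob up in the lid rest.

**Last checks** (top camera, with a second view for heights):

| Item | Position in its container | Limit |
|---|---|---|
| Cups in tray, x | −1.9 mm for both | ±26 mm |
| Cups in tray, y | +37 and −40.5 mm | ±60 mm |
| Tins in box, x | −0.7 and −2.3 mm | ±24 mm |
| Tins in box, y | +41 and −42 mm | 20 to 65 mm either side |
| Lid, wrist view after release | about 1 mm from the rest's centre | 12 mm |

- **Bowl and pitcher:** no pixels changed beyond noise between the first and last top pictures.
- **Arm:** it ended at rest with the gripper open, clear of everything.

**Checks that disagreed:**
- **Heights:** two-view heights of the placed tops came out 3–6 mm lower than the stated sizes imply, for example 65 mm instead of 71 mm for the tins and 30 mm instead of 34 mm for the lid knob. The empty box's rim corners also measured 5–9 mm low, so I put this down to calibration and pixel reading.
- **Contact force:** the force reading rose 2–4 N as each thing reached the expected floor height, so I trusted that over the camera heights.

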